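Release the finished moulds: scan the job card, clip a tag hook on every mould

ROBOT

A 6-joint arm with a two-finger parallel gripper is mounted at the origin on the work surface. World frame = base frame: x ahead of the robot, y to its left, z up, the work surface at z = 0. Lengths are in m, angles in rad, forces in N, time in s.
With the tool pointing down it reaches from about 0.4 to 0.825 m from the base axis. Payload 7 kg.
Tool frame: the origin (TCP) lies on the mounting face of the last link; the fingertips stand 173 mm ahead of it and the grasp point (between the pads) lies 155 mm ahead of it (robot.pinch_z is the distance from the TCP to the grasp point, in m); x points along the fingers, y is the direction in which the jaws open and shut, and the axes are right-handed (so a half turn about x gives the same grasp; the last joint's range is limited). The gripper opens to 85 mm and grips with 20 to 120 N. Pads are 22 mm wide; open, the fingers measure 114 mm over their backs; the gripper's body (76 mm by 85 mm) begins 54 mm behind the grasp point. The pads swing forward as they close: fully open they stand 13 mm farther back than shut.
Start: joints at [-0.873, 0.359, 0.012, 0, -1.224, -0.288], TCP at [0.269, -0.619, 0.405] pointing down, gripper open.
Joint ranges: [-3.07, 3.07], [-1.43, 2.12], [-1.02, 1.25], [-3.03, 1.67], [-3.05, -0], [-3.03, 3.03]. Speed limits (rad/s): [2.39, 2.39, 3.01, 3.14, 3.14, 3.14].

INTERFACE

Orientations are given as a unit quaternion [w, x, y, z].
In Python, from bench import robot, cams, finder gives the robot as it stands.
- The arm moves only by the tool drive_tool, never from a script. Its argument "plan" is one flat list of numbers, 6 for each row, row after row: the shift along the world's x, y, z in mm, then the turn, a rotation vector about the world's x, y, z in rad. In form: [x, y, z, rx, ry, rz, x, y, z, rx, ry, rz, ...]. A call has 1 to 12 rows; each row shifts and turns the commanded pose from where the row before left it; what a row does not reach is not made up. A row lasts 1/12 s, in which the tool goes at most 41.7 mm and 7.16 degrees, less where a joint would pass 70% of its speed; a pose out of reach is approached as far as the arm can. A call with a gripper value outside its range is refused whole. "fingers" is the closure, from 0 (fully open) to 1 (shut), set as the call begins (left out, the last holds). The fingers move at their own pace and stop on an object; the grip force is fixed at half the most. Time passes only in rows, so rows that do not move let the fingers close. It gives the time, the measured TCP pose, the force and the opening at its end, in the units of the state.
- robot.read_state(): the state, without advancing time (a new reading comes with each control period).
- cams.camera(name): name is "scene" or "side" or "wrist"; returns (picture, depth): 480x640x3 uint8, red, green, blue; 480x640 float32, m along the optical axis (not along the pixel's ray), 0 where there is no reading.
- cams.camera_model(name): a dict with "K" (3x3 intrinsics, pixels), "world_from_camera" (4x4, takes a point from camera to world coordinates); the wrist camera has in their place "hand_eye" (4x4, takes a point from camera to tool coordinates, whose origin is the TCP and whose axes are the tool frame's). Camera axes: x right, y up, looking along -z (the intrinsics and any distortion apply to the point x, -y, -z); pixel columns grow to the right and rows downward; lengths in m; the calibration is good to about 2 mm. A picture is of the moment at which its call begins: read the wrist's pose just before it. camera_model takes no time and is no camera call.
- robot.job_done(): hands the job in, once; it reports no verdict.
Trained networks look in the newest picture that a camera, given by its name, has taken for a name from the list of things; names that differ only in an ending like _2 or _b are one class to them, and where a whole thing is asked for, a point or a joint stands for the part that bears it (a point fixed in the world has none). Each returns a list of dicts, best first, with "p" (0 to 1); they miss things now and then, are a little off and sometimes report something else, mostly with a low value. They report only what shows in the picture. A call takes as long as a camera call. They do not tell look-alikes from the thing itself.
- finder.find_in(camera, target): "xy" ([column, row] in pixels, amid what is visible of it).
- finder.pinpoint(camera, target): "xy" ([column, row] in pixels: a listed point, or the origin of a listed thing).
The state is a dict: "time_s": time; "q": joint angles; "joint_vel": joint speeds; "joint_efforts": joint torques, N m; "tcp_pos": TCP position; "eef_rot": TCP orientation; "force": force on the tool from outside, world axes, zero at the start; "moment": the same for the moment, N m; "gripper_width": finger opening in m.
Only numpy, scipy, OpenCV 4.12 (cv2) and the standard library are available. Lean on these libraries where they do the work, as an engineer would, in place of code of your own. Each camera call takes 0.05 s, during which the arm holds its last target.

TASK

Book out the finished moulds: first take the bar-code scanner from its stand, hold it steady for a second about a hand's breadth from the bar code on the job card, pointing straight at it, and stand it back in its stand. Then clip a tag hook from the wooden rack onto the lifting eye of every mould on the bench, pressing its gate over the ring until it snaps shut behind it; do not tip the moulds, and leave the oil bottle and the screwdriver where they are.

Things in the scene. Friction and masses are not known exactly. Their poses are not given: they have to be found in the camera images.
- stand: black scanner stand, fixed: base 110 x 94 x 12 mm, on it an upright cup for the scanner's handle. Origin: centre of the cup, on the bench; z up. Cup inside 36 (x) x 32 mm (y), floor 12 mm above the bench, straight walls up to 60 mm, flared mouth up to 71 mm (about 60 x 56 mm outside).
- scanner: grey bar-code scanner, 0.18 kg, loose, at the start upright in the stand's cup, axes parallel. Origin: centre of the handle's foot (docked: 12 mm above the stand's origin). Handle 30 (x) x 26 (y) x 100 mm; above it the head, x -36 to 48, 50 mm wide (y), z 97 to 139 mm: pinch it across y from above. It looks along +x from its window at (50, 0, 118) mm; reads 40 to 200 mm ahead.
- label (a point): centre of the bar-code label (84 x 44 mm, white, black bars) on a paper job card, about 172 mm above the bench. The card leans back 30 degrees from upright in a fixed holder (sheet 160 mm wide, 222 mm high, on a 120 x 150 mm foot). Axes: z up, y level across the card, -x level, the way its front faces (the label's face looks 30 degrees up from that).
- rack: hardwood block 138 (x) x 212 (y) x 34 mm, fixed, with five slots along its x, 126 mm long, 14 mm wide, 28 mm deep, 44 mm apart (y = -88 to +88 mm), a tag hook in each at the start, axes parallel to the rack's. Origin: underside centre.
- tag1: tag hook, 0.15 kg, loose: snap hook of 10 mm steel bar, an oblong loop in its x-z plane, x -56 to 56, z 0 to 56 mm (clear inside x -46 to 46, z 10 to 46), with a grey tag block 62 (x) x 12 (y) mm, z 46 to 88, on the spine: pinch that across y from above. Origin: middle of the lower edge, where the gate is. It starts in a rack slot, block up, 6 mm above the bench.
- tag1_gate (a joint): gate of tag1: 8 mm bar along its lower side (z = 5 mm), hinge at x = -34, free end at x = 20 mm against the nose (fixed bar, x 21 to 50). 0 rad shut; pushed from below it swings up and in (stop 0.65 rad), 3 to 5 N pushed 40 mm from the hinge; springs shut. A ring let in past the nose, then shifted over it to x = 32, z > 15 mm, lets the gate shut behind.
- tag2: tag hook, 0.15 kg, loose: snap hook of 10 mm steel bar, an oblong loop in its x-z plane, x -56 to 56, z 0 to 56 mm (clear inside x -46 to 46, z 10 to 46), with a grey tag block 62 (x) x 12 (y) mm, z 46 to 88, on the spine: pinch that across y from above. Origin: middle of the lower edge, where the gate is. It starts in a rack slot, block up, 6 mm above the bench.
- tag2_gate (a joint): gate of tag2: 8 mm bar along its lower side (z = 5 mm), hinge at x = -34, free end at x = 20 mm against the nose (fixed bar, x 21 to 50). 0 rad shut; pushed from below it swings up and in (stop 0.65 rad), 3 to 5 N pushed 40 mm from the hinge; springs shut. A ring let in past the nose, then shifted over it to x = 32, z > 15 mm, lets the gate shut behind.
- tag3: tag hook, 0.15 kg, loose: snap hook of 10 mm steel bar, an oblong loop in its x-z plane, x -56 to 56, z 0 to 56 mm (clear inside x -46 to 46, z 10 to 46), with a grey tag block 62 (x) x 12 (y) mm, z 46 to 88, on the spine: pinch that across y from above. Origin: middle of the lower edge, where the gate is. It starts in a rack slot, block up, 6 mm above the bench.
- tag3_gate (a joint): gate of tag3: 8 mm bar along its lower side (z = 5 mm), hinge at x = -34, free end at x = 20 mm against the nose (fixed bar, x 21 to 50). 0 rad shut; pushed from below it swings up and in (stop 0.65 rad), 3 to 5 N pushed 40 mm from the hinge; springs shut. A ring let in past the nose, then shifted over it to x = 32, z > 15 mm, lets the gate shut behind.
- tag4: tag hook, 0.15 kg, loose: snap hook of 10 mm steel bar, an oblong loop in its x-z plane, x -56 to 56, z 0 to 56 mm (clear inside x -46 to 46, z 10 to 46), with a grey tag block 62 (x) x 12 (y) mm, z 46 to 88, on the spine: pinch that across y from above. Origin: middle of the lower edge, where the gate is. It starts in a rack slot, block up, 6 mm above the bench.
- tag4_gate (a joint): gate of tag4: 8 mm bar along its lower side (z = 5 mm), hinge at x = -34, free end at x = 20 mm against the nose (fixed bar, x 21 to 50). 0 rad shut; pushed from below it swings up and in (stop 0.65 rad), 3 to 5 N pushed 40 mm from the hinge; springs shut. A ring let in past the nose, then shifted over it to x = 32, z > 15 mm, lets the gate shut behind.
- tag5: tag hook, 0.15 kg, loose: snap hook of 10 mm steel bar, an oblong loop in its x-z plane, x -56 to 56, z 0 to 56 mm (clear inside x -46 to 46, z 10 to 46), with a grey tag block 62 (x) x 12 (y) mm, z 46 to 88, on the spine: pinch that across y from above. Origin: middle of the lower edge, where the gate is. It starts in a rack slot, block up, 6 mm above the bench.
- tag5_gate (a joint): gate of tag5: 8 mm bar along its lower side (z = 5 mm), hinge at x = -34, free end at x = 20 mm against the nose (fixed bar, x 21 to 50). 0 rad shut; pushed from below it swings up and in (stop 0.65 rad), 3 to 5 N pushed 40 mm from the hinge; springs shut. A ring let in past the nose, then shifted over it to x = 32, z > 15 mm, lets the gate shut behind.
- mould1: closed injection mould, aluminium between steel clamp plates, 94 (x) x 86 (y) x 70 mm high, about 1.4 kg, loose; absent (None) in some starts. Origin: underside centre. On its top a steel lifting eye bolt: upright ring in the mould's y-z plane, bar 10 mm thick, 45 mm outside, 25 mm hole running along the mould's x; its top is 115 mm above the origin.
- mould1_eye (a point): centre of the hole of the eye of mould1, 92.5 mm above the mould's origin; axes as the mould. The middle of the ring's top bar is 17.5 mm above this point.
- mould2: closed injection mould, aluminium between steel clamp plates, 94 (x) x 86 (y) x 70 mm high, about 1.4 kg, loose; absent (None) in some starts. Origin: underside centre. On its top a steel lifting eye bolt: upright ring in the mould's y-z plane, bar 10 mm thick, 45 mm outside, 25 mm hole running along the mould's x; its top is 115 mm above the origin.
- mould2_eye (a point): centre of the hole of the eye of mould2, 92.5 mm above the mould's origin; axes as the mould. The middle of the ring's top bar is 17.5 mm above this point.
- mould3: closed injection mould, aluminium between steel clamp plates, 94 (x) x 86 (y) x 70 mm high, about 1.4 kg, loose; absent (None) in some starts. Origin: underside centre. On its top a steel lifting eye bolt: upright ring in the mould's y-z plane, bar 10 mm thick, 45 mm outside, 25 mm hole running along the mould's x; its top is 115 mm above the origin.
- mould3_eye (a point): centre of the hole of the eye of mould3, 92.5 mm above the mould's origin; axes as the mould. The middle of the ring's top bar is 17.5 mm above this point.
- mould4: closed injection mould, aluminium between steel clamp plates, 94 (x) x 86 (y) x 70 mm high, about 1.4 kg, loose; absent (None) in some starts. Origin: underside centre. On its top a steel lifting eye bolt: upright ring in the mould's y-z plane, bar 10 mm thick, 45 mm outside, 25 mm hole running along the mould's x; its top is 115 mm above the origin.
- mould4_eye (a point): centre of the hole of the eye of mould4, 92.5 mm above the mould's origin; axes as the mould. The middle of the ring's top bar is 17.5 mm above this point.
- oil_bottle: bystander: white plastic oil bottle with a red cap, 52 mm wide, 130 mm high, origin underside centre
- screwdriver: bystander: screwdriver lying on the bench
There are look-alikes about, which are no part of the job. What is shaped like the tag5 but orange or pink is not meant.

How it is judged:
By the outcome, as a careful person would: the job done as asked, in the order asked, and still so for the second after the job is handed in, with the robot touching nothing.
Of mould1, mould2, mould3, mould4 only 3 to 4 are there at a start; the rules pass over those that are not, and their reading is None.
At some moment in a run one of mould1, mould2, mould3, mould4 may be knocked a few centimetres aside while the robot is not near it.
It also fails if it takes over 210 s, if anything falls off the work surface, if the arm or the gripper's body presses on something with over 40 N, if the wrist force passes 120 N, or if a joint passes its speed limit or range.

## Working session

There is one attempt and no reset: what is moved stays moved. The work goes in short steps, Python scripts to look and compute and a tool call to move; the robot and the scene stay as the last step left them, time stands still between calls to the robot, and variables do not carry over. Pictures are saved under pics/ and viewed, and the job is handed in when it is done.

Besides the shell and the picture viewer there is one more tool, called as name(argument=value, ...), one argument or row to a line, values as JSON. drive_tool: Moves the arm, as the interface text tells. Its arguments: {"type":"object","properties":{"plan":{"type":"array","items":{"type":"number"}},"fingers":{"type":"number"}},"required":["plan"]}

```bash
ls -la; mkdir -p pics; cat > h.py <<'E'
import numpy as np, cv2
from scipy.spatial.transform import Rotation as R
from bench import robot, cams, finder
def shot(n,f=None):
    st=robot.read_state(); rgb,d=cams.camera(n)
    if f: cv2.imwrite('pics/'+f,cv2.cvtColor(rgb,cv2.COLOR_RGB2BGR))
    return st,rgb,d
def T_of(st):
    q=st['eef_rot']; T=np.eye(4); T[:3,:3]=R.from_quat([q[1],q[2],q[3],q[0]]).as_matrix(); T[:3,3]=st['tcp_pos']; return T
def WC(n,st=None):
    m=cams.camera_model(n)
    if n=='wrist': return T_of(st)@np.array(m['hand_eye'])
    return np.array(m['world_from_camera'])
def ray(n,xy,st=None):
    m=cams.camera_model(n);K=np.array(m['K']);W=WC(n,st)
    dist=m.get('dist',m.get('distortion'))
    p=np.array(xy,float).reshape(1,1,2)
    u=cv2.undistortPoints(p,K,None if dist is None else np.array(dist,float))[0,0]
    return W[:3,3],W[:3,:3]@np.array([u[0],-u[1],-1.])
def at_z(n,xy,z,st=None):
    o,d=ray(n,xy,st); return o+d*(z-o[2])/d[2]
def at_depth(n,xy,depth,st=None):
    o,d=ray(n,xy,st); return o+d*depth
def proj(n,P,st=None):
    m=cams.camera_model(n);K=np.array(m['K']);W=np.linalg.inv(WC(n,st))
    P=np.atleast_2d(P); c=P@W[:3,:3].T+W[:3,3]
    dist=m.get('dist',m.get('distortion'))
    c=c*np.array([1,-1,-1])
    return cv2.projectPoints(c.reshape(-1,1,3),np.zeros(3),np.zeros(3),K,None if dist is None else np.array(dist,float))[0].reshape(-1,2)
def cloud(n,d,st=None):
    m=cams.camera_model(n);K=np.array(m['K']);W=WC(n,st)
    dist=m.get('dist',m.get('distortion'))
    v,u=np.mgrid[0:480,0:640]
    p=np.stack([u,v],-1).reshape(-1,1,2).astype(float)
    q=cv2.undistortPoints(p,K,None if dist is None else np.array(dist,float)).reshape(-1,2)
    c=np.stack([q[:,0],-q[:,1],-np.ones(len(q))],1)*d.reshape(-1,1)
    P=c@W[:3,:3].T+W[:3,3]; P=P.reshape(480,640,3); P[d==0]=np.nan
    return P
E
python3 - <<'E'
from h import *
st,_,_=shot('scene','scene0.png'); shot('side','side0.png'); shot('wrist','wrist0.png')
print(st)
for n in ('scene','side','wrist'): print(cams.camera_model(n))
print(robot.pinch_z)
E
```

```text
total 12
drwxr-xr-x  3 agent agent 4096 Dec  5 22:12 .
drwxr-xr-x 23 root  root  4096 Dec  5 22:12 ..
drwxr-xr-x  2 agent agent 4096 Dec  5 22:12 pics
{'time_s': 0.0, 'q': array([-8.72909435e-01,  3.59413381e-01,  1.10846448e-02, -3.46669839e-04,
       -1.22412657e+00, -2.88116876e-01]), 'joint_vel': array([-0.00029526, -0.00038954, -0.00158225,  0.00150908, -0.00021035,
       -0.00149196]), 'joint_efforts': array([-9.60003490e-04, -5.83327246e+01,  2.93428051e+01,  6.93676472e+00,
       -5.97113074e-03, -3.42350131e-05]), 'tcp_pos': array([ 0.26885583, -0.61894272,  0.40375816]), 'eef_rot': array([ 0.69214938, -0.14325196,  0.69250153,  0.14439442]), 'force': array([-0.00915687, -0.31549527,  0.31654587]), 'moment': array([-0.01755159,  0.00709032, -0.0263554 ]), 'gripper_width': 0.0853135219930698}
{'K': array([[498.86526059,   0.        , 319.23512415],
       [  0.        , 498.86526059, 243.49927906],
       [  0.        ,   0.        ,   1.        ]]), 'world_from_camera': array([[ 0.07704629, -0.59404668,  0.80073242,  1.42299631],
       [ 0.99701713,  0.0422388 , -0.06459
[... 392 characters left out ...]
 [-0.380699  , -0.68022937,  0.62638349,  0.73389833],
       [ 0.00857929,  0.67476431,  0.73798341,  0.94039253],
       [ 0.        ,  0.        ,  0.        ,  1.        ]])}
{'K': array([[430.3639948 ,   0.        , 320.74174979],
       [  0.        , 430.3639948 , 242.31635316],
       [  0.        ,   0.        ,   1.        ]]), 'hand_eye': array([[ 2.15732995e-04,  2.62933250e-01, -9.64814002e-01,
         3.07487917e-02],
       [ 9.99999975e-01, -1.14518575e-04,  1.92391744e-04,
        -2.11232749e-05],
       [-5.99029378e-05, -9.64814020e-01, -2.62933268e-01,
        -6.55747673e-02],
       [ 0.00000000e+00,  0.00000000e+00,  0.00000000e+00,
         1.00000000e+00]])}
0.1547
```

View pics/scene0.png

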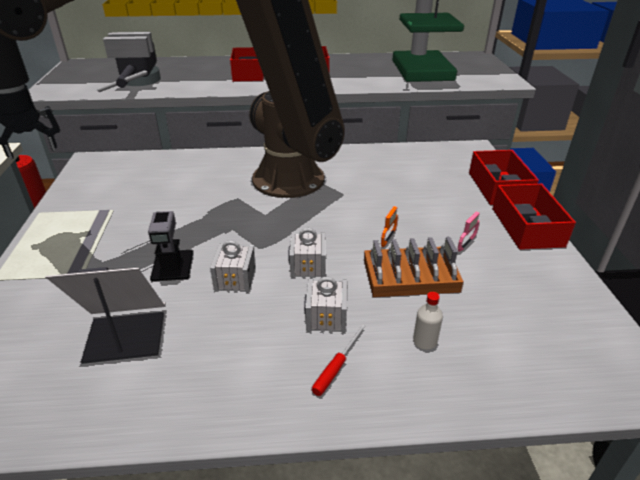

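View pics/side0.png

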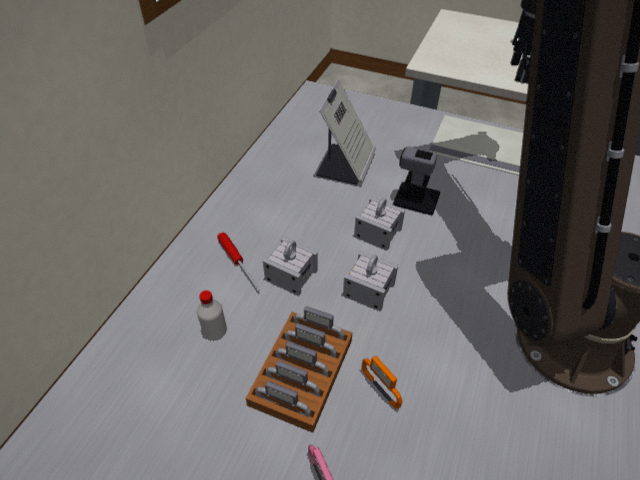

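View pics/wrist0.png

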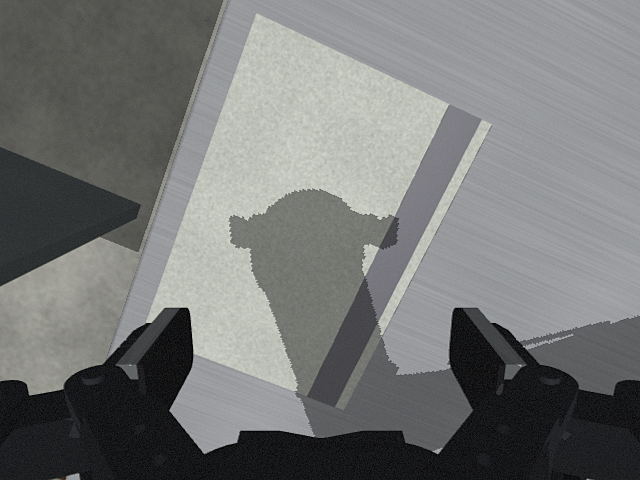

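```bash
python3 - <<'E'
from h import *
S={}
for n in ('scene','side'):
    st,rgb,d=shot(n); P=cloud(n,d,st); S[n]=(rgb,P)
    # ortho view x 0.2..0.9 , y -0.8..0.6, 1.5mm
    sc=550; img=np.zeros((int(0.75*sc)+1,int(1.4*sc)+1,3),np.uint8); zb=np.full(img.shape[:2],-1.)
    p=P.reshape(-1,3); c=rgb.reshape(-1,3); ok=np.isfinite(p[:,0])&(p[:,0]>.2)&(p[:,0]<.95)&(p[:,1]>-.8)&(p[:,1]<.6)&(p[:,2]<.3)
    p=p[ok];c=c[ok]; o=np.argsort(p[:,2])
    p=p[o];c=c[o]
    r=((.95-p[:,0])*sc).astype(int); q=((.6-p[:,1])*sc).astype(int)
    img[r,q]=c[:,::-1]
    cv2.imwrite(f'pics/top_{n}.png',img)
    np.savez(f'c_{n}.npz',P=P,rgb=rgb)
    t='stand scanner label rack tag1 mould1 mould1_eye oil_bottle screwdriver'.split()
    for k in t:
        print(n,k,[(np.round(x['xy'],1),round(x['p'],2)) for x in finder.pinpoint(n,k)[:6]])
E
```

```text
scene stand [(array([170.7, 270.6]), 0.8)]
scene scanner [(array([374.8, 276.9]), 0.32)]
scene label [(array([101.3, 281.5]), 0.73)]
scene rack [(array([413.4, 275.4]), 0.68)]
scene tag1 [(array([447.3, 273.9]), 0.85), (array([394.5, 277.2]), 0.81), (array([370.4, 276.5]), 0.78), (array([464.9, 239.2]), 0.77), (array([425.8, 274.9]), 0.68), (array([408.6, 270. ]), 0.58)]
scene mould1 [(array([308.4, 265.7]), 0.76), (array([231.5, 279.5]), 0.56), (array([426.1, 274. ]), 0.17)]
scene mould1_eye [(array([307.4, 234.9]), 0.91), (array([411.3, 274.9]), 0.6)]
scene oil_bottle [(array([425.4, 341.5]), 0.94)]
scene screwdriver [(array([342.5, 362. ]), 0.9)]
side stand [(array([411.8, 200.7]), 0.86), (array([374.7, 265.5]), 0.47)]
side scanner [(array([413.5, 196.6]), 0.76)]
side label [(array([341.8, 110.4]), 0.6), (array([412.7, 200.9]), 0.15)]
side rack [(array([301.4, 372.4]), 0.89), (array([290.7, 251.7]), 0.18)]
side tag1 [(array([309.4, 353.4]), 0.89), (array([316.7, 335.8]), 0.83), (array([293.1, 384.8]), 0.78), (array([306.6, 368.2]), 0.66), (array([281.8, 406.3]), 0.62), (array([379.2, 386.6]), 0.58)]
side mould1 [(array([288.1, 271.6]), 0.89), (array([371.1, 289.4]), 0.78), (array([377.9, 233. ]), 0.59)]
side mould1_eye [(array([383.4, 204.7]), 0.74), (array([373.8, 261.3]), 0.59)]
side oil_bottle [(array([215.6, 330.4]), 0.95)]
side screwdriver [(array([239.6, 266. ]), 0.96), (array([380.1, 204.7]), 0.34)]
```

View pics/top_side.png

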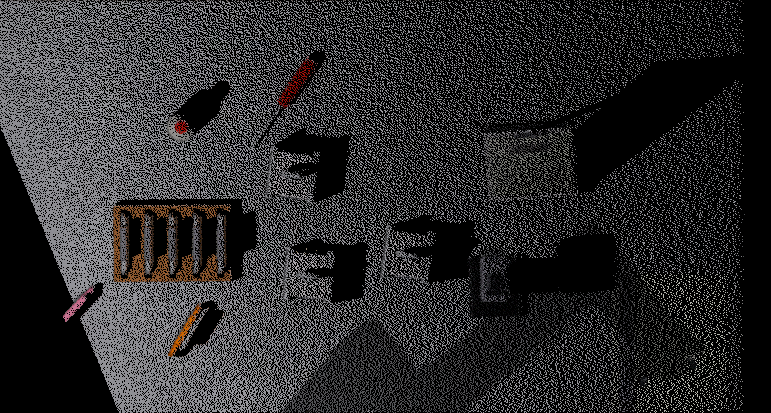

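View pics/top_scene.png

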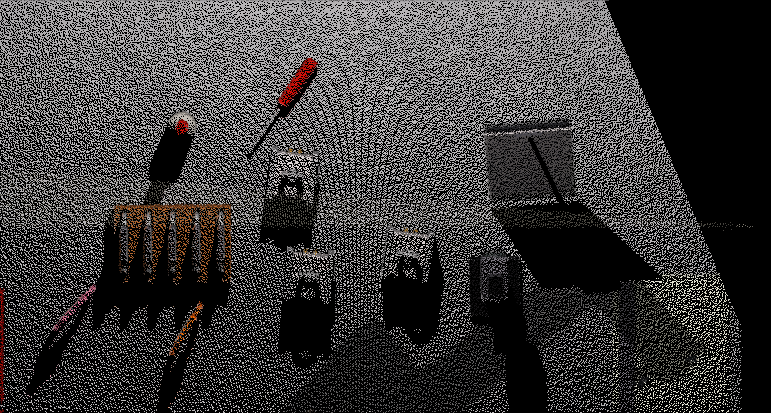

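```bash
cat > fit.py <<'E'
from h import *
def load():
    out=[]
    for n in ('scene','side'):
        z=np.load(f'c_{n}.npz'); out.append(z['P'].reshape(-1,3))
    return out
def rect(P,c,r,z0,z1,name):
    for n,p in zip(('scene','side','both'),[P[0],P[1],np.vstack(P)]):
        k=np.isfinite(p[:,0])&(np.hypot(p[:,0]-c[0],p[:,1]-c[1])<r)&(p[:,2]>z0)&(p[:,2]<z1)
        q=p[k]
        if len(q)<10: print(name,n,len(q)); continue
        (cx,cy),(w,h),a=cv2.minAreaRect((q[:,:2]*1000).astype(np.float32))
        print(name,n,len(q),'c',round(cx,1),round(cy,1),'wh',round(w,1),round(h,1),'ang',round(a,1),'z',np.round(np.median(q[:,2])*1000,1))
if __name__=='__main__':
    P=load()
    # centers from top view px
    f=lambda u,v:(.95-v/550,.6-u/550)
    for nm,(u,v) in dict(mA=(300,175),mB=(320,275),mC=(415,255)).items():
        rect(P,f(u,v),.075,.062,.077,nm)
        rect(P,f(u,v),.06,.082,.125,nm+'eye')
    rect(P,f(172,243),.14,.028,.04,'rack')
    for u in (123,148,172,197,221): rect(P,f(u,245),.06,.085,.1,'tag%d'%u)
    for u in (123,148,172,197,221):
        rect([p[abs(p[:,1]-f(u,0)[1])<.02] for p in P],f(u,245),.08,.045,.1,'tagfull%d'%u)
    rect(P,f(498,275),.08,.145,.16,'scanhead')
    rect(P,f(498,275),.08,.006,.018,'standbase')
    rect(P,f(530,165),.13,.03,.3,'card')
    rect(P,f(180,128),.05,.1,.14,'bottle')
E
python3 fit.py
```

```text
mA scene 973 c 631.0 67.9 wh 84.6 97.7 ang 83.2 z 69.4
mA side 1019 c 631.2 68.0 wh 89.6 94.6 ang 82.4 z 70.3
mA both 1992 c 631.3 68.0 wh 89.4 97.6 ang 82.7 z 69.8
mAeye scene 161 c 632.4 68.9 wh 42.3 12.9 ang 88.4 z 102.9
mAeye side 130 c 631.1 70.1 wh 44.6 11.7 ang 84.7 z 102.7
mAeye both 291 c 632.2 70.1 wh 44.6 13.4 ang 87.0 z 102.9
mB scene 701 c 448.9 38.3 wh 85.0 98.1 ang 85.3 z 69.4
mB side 1106 c 448.6 38.4 wh 92.0 93.4 ang 85.8 z 70.3
mB both 1807 c 448.5 38.4 wh 91.9 98.0 ang 86.0 z 69.9
mBeye scene 124 c 450.5 38.1 wh 41.3 10.4 ang 83.5 z 102.2
mBeye side 112 c 449.0 41.4 wh 44.4 10.6 ang 85.5 z 106.5
mBeye both 236 c 449.4 40.7 wh 45.9 11.5 ang 88.0 z 104.7
mC scene 792 c 487.1 -141.4 wh 86.9 97.6 ang 82.6 z 69.1
mC side 843 c 487.0 -141.6 wh 91.8 95.0 ang 82.4 z 70.3
mC both 1635 c 486.6 -141.4 wh 91.3 97.6 ang 81.8 z 69.7
mCeye scene 141 c 486.5 -141.6 wh 44.0 12.5 ang 80.6 z 101.7
mCeye side 102 c 486.5 -140.2 wh 43.0 9.7 ang 78.6 z 102.8
mCeye both 243 c 486.6 -141.2 wh 44.9 12.5 ang 80.6 z 102.0
rack scene 1865 c 483.9 287.1 wh 214.3 189.9 ang 89.9 z 33.5
rack side
[... 1994 characters left out ...]
ang 1.4 z 149.8
scanhead side 444 c 444.3 -298.5 wh 85.1 55.5 ang 0.7 z 151.3
scanhead both 881 c 444.7 -298.8 wh 55.2 89.3 ang 89.5 z 150.6
standbase scene 671 c 430.7 -299.6 wh 110.8 94.9 ang 1.3 z 10.7
standbase side 709 c 441.5 -301.2 wh 102.8 135.0 ang 89.5 z 12.4
standbase both 1380 c 441.5 -301.2 wh 102.8 135.0 ang 89.5 z 11.5
card scene 3636 c 658.7 -363.5 wh 113.7 161.4 ang 3.8 z 145.1
card side 2472 c 653.6 -364.8 wh 123.0 169.3 ang 3.9 z 131.5
card both 6108 c 653.8 -364.8 wh 123.3 169.3 ang 4.0 z 139.2
bottle scene 226 c 719.4 269.1 wh 26.2 24.9 ang 17.0 z 122.4
bottle side 221 c 719.0 270.0 wh 25.9 25.6 ang 66.5 z 126.2
bottle both 447 c 719.0 270.0 wh 26.0 27.6 ang 66.5 z 124.3
```

```bash
python3 - <<'E'
from h import *
a=cv2.imread('pics/scene0.png'); b=cv2.imread('pics/side0.png')
c1=cv2.resize(a[200:290,130:210],None,fx=4.4,fy=4.4,interpolation=cv2.INTER_CUBIC)[:396,:352]
c2=cv2.resize(b[80:220,310:450],(396,396),interpolation=cv2.INTER_CUBIC)
cv2.imwrite('pics/z1.png',np.hstack([c1,c2]))
c3=cv2.resize(a[200:300,360:490],(780,600),interpolation=cv2.INTER_CUBIC); cv2.imwrite('pics/z2.png',c3)
E
```

```text
(no output)
```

View pics/z1.png

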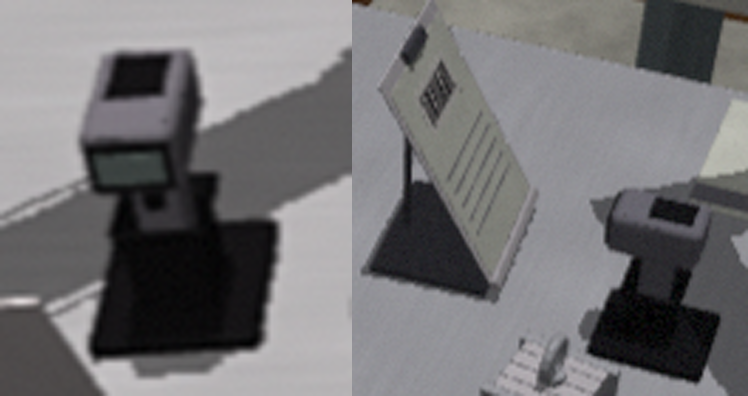

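View pics/z2.png

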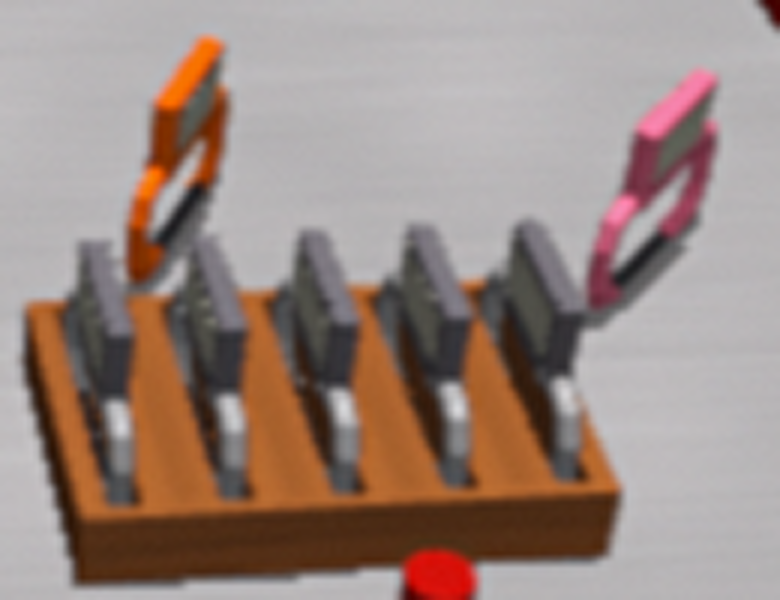

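```bash
python3 - <<'E'
from h import *
z=np.load('c_side.npz');P=z['P'];rgb=z['rgb'].astype(int)
# card front plane
m=np.zeros((480,640),bool); m[85:185,318:378]=True
m&=np.isfinite(P[...,0])&(P[...,2]>.05)
pts=P[m]; 
# RANSAC-ish
best=None; rng=np.random.default_rng(0)
for _ in range(500):
    a=pts[rng.choice(len(pts),3,False)]; n=np.cross(a[1]-a[0],a[2]-a[0]); 
    if np.linalg.norm(n)<1e-6: continue
    n/=np.linalg.norm(n); k=abs((pts-a[0])@n)<.003
    if best is None or k.sum()>best.sum(): best=k
q=pts[best]; c=q.mean(0); n=np.linalg.svd(q-c)[2][2]; n*=-np.sign(n[0])
print(best.sum(),len(pts),'normal',n,'yaw of -n',np.degrees(np.arctan2(-n[1],-n[0])),'up',np.degrees(np.arcsin(n[2])))
o,d=ray('side',(341.8,110.4)); L=o+d*((c-o)@n)/(d@n); print('label pin',L)
# dark pixels
g=rgb.sum(-1); dm=m.copy(); pl=abs((P-c)@n)<.004; dm&=pl&(g<270)
dm[135:]=False
q=P[dm]; print(dm.sum(), 'dark bbox centre',q.min(0),q.max(0),q.mean(0))
vv,uu=np.where(dm); print(uu.min(),uu.max(),vv.min(),vv.max())
# sheet extents along across/up
yax=np.array([-n[1]*-1,0,0]); yx=np.cross([0,0,1],-n); yx/=np.linalg.norm(yx); up=np.cross(n,yx); up*=np.sign(up[2])
k=pl&m; s=(P[k]-c)@yx; t=(P[k]-c)@up
cc=c+yx*(s.min()+s.max())/2; print('width',np.ptp(s),'ht',np.ptp(t),'mid-line pt',cc, 'yx',yx)
# midline at z of .172
lab=cc+up*((.172-cc[2])/up[2]); print('lab from geom',lab)
E
```

```text
1985 2198 normal [-0.86446799 -0.06052746  0.49903059] yaw of -n 4.00514260179796 up 29.935884901636488
label pin [ 0.68044453 -0.37748015  0.16848482]
164 dark bbox centre [ 0.671634   -0.39829321  0.15623045] [ 0.70945006 -0.28207767  0.2260165 ] [ 0.68511094 -0.35919429  0.18004224]
327 346 90 130
width 0.16935614308445351 ht 0.20500556373185808 mid-line pt [ 0.66208281 -0.36422825  0.13828424] yx [-0.06984601  0.99755779  0.        ]
lab from geom [ 0.68145093 -0.36287215  0.172     ]
```

```bash
python3 - <<'E'
from h import *
b=cv2.imread('pics/side0.png')
c2=cv2.resize(b[80:140,310:380],(700,600),interpolation=cv2.INTER_NEAREST)
n=np.array([-0.86446799,-0.06052746,0.49903059]);yx=np.array([-0.06984601,0.99755779,0]);up=np.cross(n,yx);up*=np.sign(up[2])
cc=np.array([.68145,-.36287,.172])
def draw(C,col):
    q=np.array([C+yx*.042*i+up*.022*j for i,j in((-1,-1),(1,-1),(1,1),(-1,1))]); p=proj('side',q); p=((p-[310,80]+.5)*10).astype(np.int32)
    cv2.polylines(c2,[p],True,col,1)
draw(cc,(0,0,255)); draw(np.array([.6804,-.3775,.1685]),(0,255,0))
cv2.imwrite('pics/z3.png',c2)
E
```

```text
(no output)
```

View pics/z3.png

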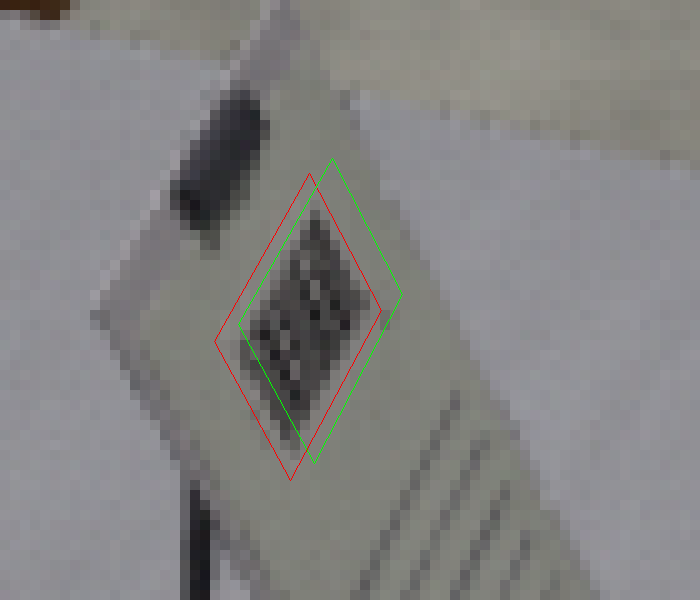

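```bash
python3 - <<'E'
from h import *
st=robot.read_state(); T=T_of(st); print(st['time_s'],np.round(T,3)); print('tool y ang',np.degrees(np.arctan2(T[1,1],T[0,1])),'z ang',np.degrees(np.arctan2(T[1,2],T[0,2])), np.degrees(st['q']))
E
```

```text
1.15 [[-0.    -0.398  0.917  0.269]
 [ 0.     0.917  0.398 -0.619]
 [-1.     0.    -0.     0.405]
 [ 0.     0.     0.     1.   ]]
tool y ang 113.47972999640295 z ang 23.479730017281916 [-5.00141483e+01  2.05470796e+01  6.81725580e-01  3.61376920e-05
 -7.01366902e+01 -1.65061340e+01]
```

drive_tool(
  plan=[14.4,26.7,-4.6,0,0,-0.0327,14.4,26.7,-4.6,0,0,-0.0327,14.4,26.7,-4.6,0,0,-0.0327,14.4,26.7,-4.6,0,0,-0.0327,14.4,26.7,-4.6,0,0,-0.0327,14.4,26.7,-4.6,0,0,-0.0327,14.4,26.7,-4.6,0,0,-0.0327,14.4,26.7,-4.6,0,0,-0.0327,14.4,26.7,-4.6,0,0,-0.0327,14.4,26.7,-4.6,0,0,-0.0327,14.4,26.7,-4.6,0,0,-0.0327,14.4,26.7,-4.6,0,0,-0.0327],
  fingers=0,
)

```text
time_s: 2.15
tcp_pos: [0.4422, -0.2973, 0.3496]
eef_rot: [0.707, -0.006, 0.707, 0.006]
force: [-0.2, 0.1, 0.8]
gripper_width: 0.0855
```

```bash
cat >> h.py <<'E'
def tgt(pos,xax,yax):
    "tool pose whose grasp point is at pos (mm)"
    x=np.array(xax,float);x/=np.linalg.norm(x); y=np.array(yax,float); y-=x*(x@y); y/=np.linalg.norm(y)
    T=np.eye(4);T[:3,:3]=np.stack([x,y,np.cross(x,y)],1);T[:3,3]=np.array(pos)/1000-x*.1547
    return T
def delta(T,st=None):
    st=st or robot.read_state(); A=T_of(st)
    d=(T[:3,3]-A[:3,3])*1000; r=R.from_matrix(T[:3,:3]@A[:3,:3].T).as_rotvec()
    print('t',round(st['time_s'],2),'tcp',np.round(A[:3,3]*1000,1),'F',np.round(st['force'],1),'w',round(st['gripper_width']*1000,1))
    print('delta mm',np.round(d,1),'rot',np.round(r,4)); return d,r
def grasp():
    st=robot.read_state();A=T_of(st); return (A[:3,3]+A[:3,0]*.1547)*1000
def down(pos,yaw):
    a=np.radians(yaw); return tgt(pos,[0,0,-1],[np.cos(a+np.pi/2),np.sin(a+np.pi/2),0])
E
python3 - <<'E'
from h import *
delta(down([441.7,-298.4,195],1.0))
shot('wrist','w1.png')
E
```

```text
t 2.15 tcp [ 442.2 -297.3  349.6] F [-0.2  0.1  0.8] w 85.5
delta mm [-0.5 -1.1  0.1] rot [0.0002 0.0006 0.0016]
```

View pics/w1.png

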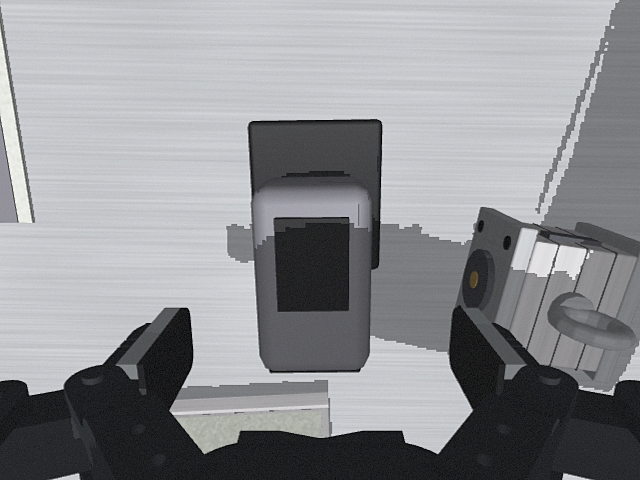

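```bash
python3 - <<'E'
from h import *
st,rgb,d=shot('wrist'); P=cloud('wrist',d,st).reshape(-1,3)
from fit import rect
rect([P,P],(.443,-.298),.075,.14,.165,'head'); 
rect([P,P],(.487,-.141),.075,.062,.077,'mC')
rect([P,P],(.487,-.141),.06,.082,.125,'mCeye')
k=(abs(P[:,2]-.012)<.004)&(np.hypot(P[:,0]-.43,P[:,1]+.30)<.09); q=P[k]*1000; print(np.percentile(q,[1,99],axis=0))
E
```

```text
head scene 21868 c 443.2 -300.6 wh 86.7 50.2 ang 1.7 z 151.2
head side 21868 c 443.2 -300.6 wh 86.7 50.2 ang 1.7 z 151.2
head both 43736 c 443.2 -300.6 wh 86.7 50.2 ang 1.7 z 151.2
mC scene 13570 c 485.4 -142.4 wh 87.4 94.0 ang 82.1 z 70.1
mC side 13570 c 485.4 -142.4 wh 87.4 94.0 ang 82.1 z 70.1
mC both 27140 c 485.4 -142.4 wh 87.4 94.0 ang 82.1 z 70.1
mCeye scene 2239 c 485.1 -144.0 wh 42.2 10.5 ang 81.5 z 105.8
mCeye side 2239 c 485.1 -144.0 wh 42.2 10.5 ang 81.5 z 105.8
mCeye both 4478 c 485.1 -144.0 wh 42.2 10.5 ang 81.5 z 105.8
[[ 373.65544911 -347.51660022    8.78953808]
 [ 474.06217204 -254.63089034   13.74807089]]
```

drive_tool(
  plan=[-0.3,-0.9,-10,0,0,0.003,-0.3,-0.9,-13,0,0,0.003,-0.3,-0.9,-14,0,0,0.003,0,0,-13,0,0,0,0,0,-10,0,0,0,0,0,-5,0,0,0],
)

```text
time_s: 2.75
tcp_pos: [0.4399, -0.302, 0.2827]
eef_rot: [0.706, -0.009, 0.708, 0.009]
force: [0.3, 0.7, -0.5]
gripper_width: 0.0855
```

drive_tool(
  plan=[0,0,0,0,0,0,0,0,0,0,0,0,0,0,0,0,0,0,0,0,0,0,0,0,0,0,0,0,0,0,0,0,0,0,0,0],
  fingers=1,
)

```text
time_s: 3.25
tcp_pos: [0.4412, -0.3015, 0.2853]
eef_rot: [0.708, -0.01, 0.706, 0.009]
force: [1.2, -0.2, 2.9]
gripper_width: 0.049
```

```bash
python3 - <<'E'
from h import *
delta(down([441,-300,130],1.5)); st=robot.read_state(); print(st['moment'])
shot('wrist','w2.png')
E
```

```text
t 3.25 tcp [ 441.2 -301.5  285.3] F [ 1.2 -0.2  2.9] w 49.0
delta mm [-0.2  1.5 -0.6] rot [ 0.0007  0.0016 -0.0006]
[ 0.02530525 -0.01857818 -0.0095647 ]
```

View pics/w2.png

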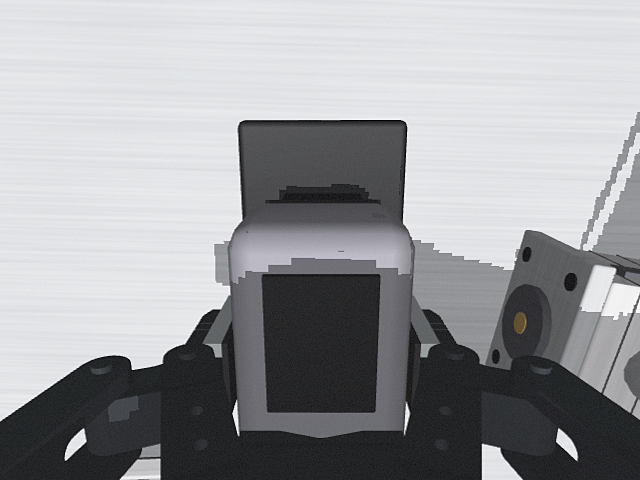

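drive_tool(
  plan=[0,0,6,0,0,0,0,0,12,0,0,0,0,0,15,0,0,0,0,0,18,0,0,0,0,0,18,0,0,0,0,0,18,0,0,0,0,0,13,0,0,0],
)

```text
time_s: 3.88
tcp_pos: [0.4406, -0.3013, 0.3861]
eef_rot: [0.707, -0.009, 0.707, 0.009]
force: [0.7, 0.3, -2.7]
gripper_width: 0.0495
```

```bash
python3 - <<'E'
from h import *
n=np.array([-0.86446799,-0.06052746,0.49903059]); L=np.array([681.3,-364,172])
sx=-n; sy=np.cross([0,0,1],sx); sy/=np.linalg.norm(sy); sz=np.cross(sx,sy)
W=L+n*100; g=W-47*sx+.6*sz
T=tgt(g,-sz,sy); print(g,sz,T[:3,3]); delta(T)
E
```

```text
[ 554.52189258 -372.87662344  245.87744736] [0.49781185 0.0348553  0.86658438] [ 0.63153339 -0.36748451  0.37993805]
t 3.88 tcp [ 440.6 -301.3  386.1] F [ 0.7  0.3 -2.7] w 49.5
delta mm [190.9 -66.2  -6.2] rot [-0.0251  0.5225  0.0424]
```

drive_tool(
  plan=[15.9,-5.5,-0.5,-0.0021,0.0435,0.0035,15.9,-5.5,-0.5,-0.0021,0.0435,0.0035,15.9,-5.5,-0.5,-0.0021,0.0435,0.0035,15.9,-5.5,-0.5,-0.0021,0.0435,0.0035,15.9,-5.5,-0.5,-0.0021,0.0435,0.0035,15.9,-5.5,-0.5,-0.0021,0.0435,0.0035,15.9,-5.5,-0.5,-0.0021,0.0435,0.0035,15.9,-5.5,-0.5,-0.0021,0.0435,0.0035,15.9,-5.5,-0.5,-0.0021,0.0435,0.0035,15.9,-5.5,-0.5,-0.0021,0.0435,0.0035,15.9,-5.5,-0.5,-0.0021,0.0435,0.0035,15.9,-5.5,-0.5,-0.0021,0.0435,0.0035],
)

```text
time_s: 4.88
tcp_pos: [0.6323, -0.3675, 0.3781]
eef_rot: [0.499, -0.03, 0.866, 0.018]
force: [-0.7, -0.9, -1.4]
gripper_width: 0.0495
```

```bash
python3 - <<'E'
from h import *
n=np.array([-0.86446799,-0.06052746,0.49903059]); L=np.array([681.3,-364,172])
sx=-n; sy=np.cross([0,0,1],sx); sy/=np.linalg.norm(sy); sz=np.cross(sx,sy)
W=L+n*100; g=W-47*sx+.6*sz
T=tgt(g,-sz,sy); delta(T)
a=shot('side','s2.png')[1]; b=shot('scene','s3.png')[1]
cv2.imwrite('pics/s23.png',cv2.cvtColor(np.hstack([cv2.resize(a[30:230,270:470],(400,400)),cv2.resize(b[130:330,40:240],(400,400))]),cv2.COLOR_RGB2BGR))
shot('wrist','w3.png')
E
```

```text
t 4.88 tcp [ 632.3 -367.5  378.1] F [-0.7 -0.9 -1.4] w 49.5
delta mm [-0.7 -0.   1.8] rot [-0.0004 -0.0029  0.0005]
```

View pics/s23.png

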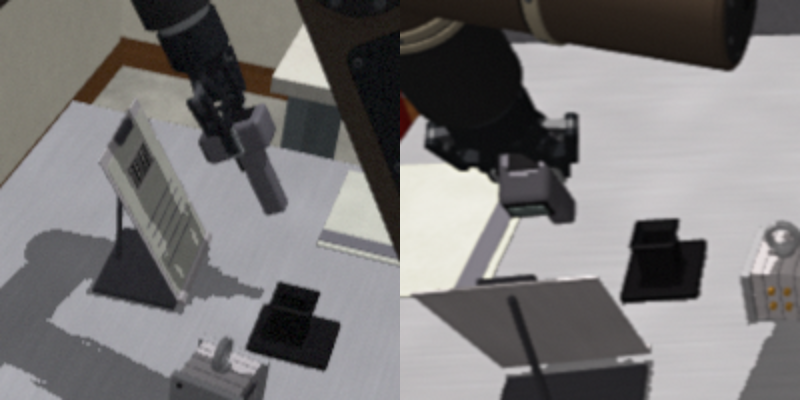

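View pics/w3.png

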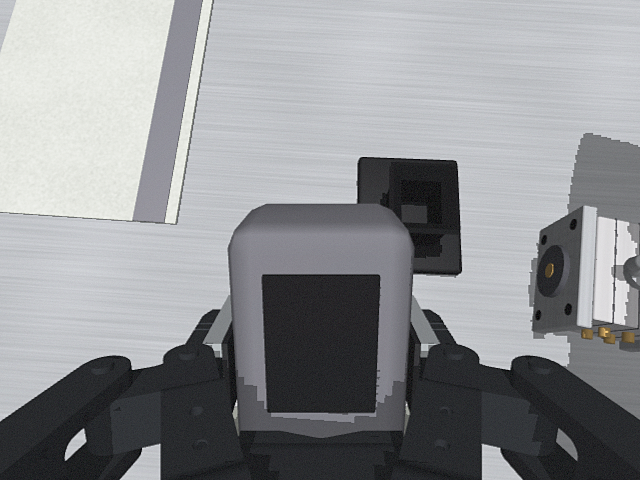

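drive_tool(
  plan=[-0.5,0,1.5,0,-0.002,0,0,0,0,0,0,0,0,0,0,0,0,0,0,0,0,0,0,0,0,0,0,0,0,0,0,0,0,0,0,0,0,0,0,0,0,0,0,0,0,0,0,0,0,0,0,0,0,0,0,0,0,0,0,0,0,0,0,0,0,0,0,0,0,0,0,0],
)

```text
time_s: 6.03
tcp_pos: [0.6311, -0.3674, 0.3799]
eef_rot: [0.501, -0.03, 0.865, 0.017]
force: [0.5, -0.2, -2.2]
gripper_width: 0.0495
```

drive_tool(
  plan=[0,0,0,0,0,0,0,0,0,0,0,0,0,0,0,0,0,0,0,0,0,0,0,0,0,0,0,0,0,0,0,0,0,0,0,0,0,0,0,0,0,0,0,0,0,0,0,0,0,0,0,0,0,0,0,0,0,0,0,0,0,0,0,0,0,0,0,0,0,0,0,0],
)

```text
time_s: 7.03
tcp_pos: [0.6311, -0.3674, 0.38]
eef_rot: [0.501, -0.03, 0.865, 0.017]
force: [-1.2, -0.5, -1.8]
gripper_width: 0.0494
```

```bash
python3 - <<'E'
from h import *
n=np.array([-0.86446799,-0.06052746,0.49903059]); L=np.array([681.3,-364,172])
sx=-n; sy=np.cross([0,0,1],sx); sy/=np.linalg.norm(sy); sz=np.cross(sx,sy)
W=L+n*100; g=W-47*sx+.6*sz
delta(tgt(g,-sz,sy))
st,rgb,d=shot('side'); P=cloud('side',d).reshape(-1,3)*1000
# top face of head: plane perpendicular to sz at +21 from grasp
q=(P-g)@np.stack([sx,sy,sz],1); k=(abs(q[:,0])<60)&(abs(q[:,1])<40)&(q[:,2]>-110)&(q[:,2]<-30)
print('handle pts',k.sum(),'perc', np.percentile(q[k],[2,50,98],axis=0).round(1))
pp=q[k]; 
k2=pp[:,0]<np.percentile(pp[:,0],90)
print('slope x vs z',np.polyfit(pp[:,2],pp[:,0],1),'y vs z',np.polyfit(pp[:,2],pp[:,1],1))
T=down([441.2,-301.3,386-154.7],1.5); delta(T)
E
```

```text
t 7.03 tcp [ 631.1 -367.4  380. ] F [-1.2 -0.5 -1.8] w 49.4
delta mm [ 0.4 -0.1 -0.1] rot [0.0002 0.002  0.0005]
handle pts 396 perc [[ -20.8   -5.3 -107.8]
 [ -10.4   11.9  -67.6]
 [  12.3   17.   -31.5]]
slope x vs z [ 0.04032946 -5.56301862] y vs z [-0.01172782  9.32968347]
t 7.08 tcp [ 631.1 -367.4  380. ] F [-0.1 -0.5 -2.2] w 49.1
delta mm [-189.9   66.1    6. ] rot [ 0.0252 -0.52   -0.0422]
```

drive_tool(
  plan=[-15.8,5.5,0.5,0.0021,-0.0433,-0.0035,-15.8,5.5,0.5,0.0021,-0.0433,-0.0035,-15.8,5.5,0.5,0.0021,-0.0433,-0.0035,-15.8,5.5,0.5,0.0021,-0.0433,-0.0035,-15.8,5.5,0.5,0.0021,-0.0433,-0.0035,-15.8,5.5,0.5,0.0021,-0.0433,-0.0035,-15.8,5.5,0.5,0.0021,-0.0433,-0.0035,-15.8,5.5,0.5,0.0021,-0.0433,-0.0035,-15.8,5.5,0.5,0.0021,-0.0433,-0.0035,-15.8,5.5,0.5,0.0021,-0.0433,-0.0035,-15.8,5.5,0.5,0.0021,-0.0433,-0.0035,-15.8,5.5,0.5,0.0021,-0.0433,-0.0035],
)

```text
time_s: 8.08
tcp_pos: [0.4405, -0.3011, 0.3863]
eef_rot: [0.708, -0.009, 0.706, 0.009]
force: [-0.1, -0.9, -0.8]
gripper_width: 0.0488
```

drive_tool(
  plan=[0,0,0,0,0,0,0,0,0,0,0,0],
)

```text
time_s: 8.25
tcp_pos: [0.4405, -0.3013, 0.3871]
eef_rot: [0.707, -0.009, 0.707, 0.009]
force: [0.1, 0.1, -1.3]
gripper_width: 0.0493
```

```bash
python3 - <<'E'
from h import *
delta(down([441.2,-301.5,288-154.7],1.55))
E
```

```text
t 8.25 tcp [ 440.5 -301.3  387.1] F [ 0.1  0.1 -1.3] w 49.3
delta mm [  0.7  -0.2 -99.1] rot [0.0005 0.0008 0.0008]
```

drive_tool(
  plan=[0.7,-0.2,-10,0,0,0,0,0,-18,0,0,0,0,0,-18,0,0,0,0,0,-14,0,0,0,0,0,-12,0,0,0,0,0,-10,0,0,0,0,0,-10,0,0,0,0,0,-6,0,0,0,0,0,-2,0,0,0],
)

```text
time_s: 9.0
tcp_pos: [0.4424, -0.3016, 0.2853]
eef_rot: [0.706, -0.009, 0.708, 0.01]
force: [-2.9, 5.5, 12.4]
gripper_width: 0.0494
```

drive_tool(
  plan=[0,0,-1,0,0,0,0,0,0,0,0,0],
)

```text
time_s: 9.17
tcp_pos: [0.4424, -0.3016, 0.2854]
eef_rot: [0.707, -0.009, 0.707, 0.009]
force: [-0.8, 0.6, 0.0]
gripper_width: 0.0494
```

drive_tool(
  plan=[0,0,0,0,0,0,0,0,0,0,0,0,0,0,0,0,0,0,0,0,0,0,0,0,0,0,0,0,0,0],
  fingers=0,
)

```text
time_s: 9.58
tcp_pos: [0.4423, -0.3017, 0.2851]
eef_rot: [0.707, -0.009, 0.707, 0.009]
force: [0.5, -0.4, 0.5]
gripper_width: 0.0854
```

drive_tool(
  plan=[0,0,10,0,0,0,0,0,20,0,0,0,0,0,25,0,0,0,0,0,20,0,0,0],
)

```text
time_s: 9.92
tcp_pos: [0.4423, -0.3017, 0.3622]
eef_rot: [0.707, -0.01, 0.707, 0.009]
force: [0.5, -0.3, -1.0]
gripper_width: 0.0854
```

```bash
python3 - <<'E'
from h import *
from fit import rect
st,rgb,d=shot('wrist','w4.png'); P=cloud('wrist',d,st).reshape(-1,3)
rect([P,P],(.443,-.298),.075,.14,.165,'head')
for n in ('scene','side'):
    st,rgb,d=shot(n,n+'4.png'); np.savez(f'c_{n}.npz',P=cloud(n,d),rgb=rgb)
E
python3 fit.py | grep -v tag|grep -v rack
python3 - <<'E'
from h import *
delta(down([507.5,374,200],0.7)); delta(down([507.5,199.0,200],0.7));
E
```

```text
head scene 19009 c 444.3 -301.0 wh 86.6 50.2 ang 1.6 z 151.2
head side 19009 c 444.3 -301.0 wh 86.6 50.2 ang 1.6 z 151.2
head both 38018 c 444.3 -301.0 wh 86.6 50.2 ang 1.6 z 151.2
mA scene 971 c 630.9 67.8 wh 84.7 95.3 ang 83.2 z 69.5
mA side 1020 c 631.3 68.5 wh 90.6 94.6 ang 83.2 z 70.5
mA both 1991 c 631.3 68.6 wh 90.2 95.3 ang 82.8 z 69.9
mAeye scene 164 c 632.6 68.8 wh 42.5 11.0 ang 82.1 z 101.9
mAeye side 132 c 632.1 69.6 wh 44.3 13.4 ang 79.4 z 103.0
mAeye both 296 c 632.1 69.6 wh 44.3 13.4 ang 79.4 z 102.2
mB scene 701 c 447.8 38.4 wh 84.8 96.1 ang 85.1 z 69.2
mB side 1102 c 448.8 38.9 wh 91.4 92.7 ang 85.4 z 70.2
mB both 1803 c 447.8 39.0 wh 91.7 96.1 ang 85.1 z 69.8
mBeye scene 127 c 449.1 38.4 wh 41.3 14.7 ang 81.9 z 102.3
mBeye side 119 c 451.8 41.3 wh 41.3 15.9 ang 86.4 z 106.0
mBeye both 246 c 451.2 39.8 wh 44.3 16.8 ang 85.7 z 103.1
mC scene 786 c 487.8 -141.4 wh 86.7 94.1 ang 82.1 z 69.0
mC side 837 c 486.7 -141.5 wh 93.5 93.6 ang 81.6 z 70.3
mC both 1623 c 487.2 -141.5 wh 93.5 94.6 ang 81.6 z 69.6
mCeye scene 138 c 487.2 -141.8 wh 44.2 12.3 ang 81.8 z 102.3
mCeye si
[... 394 characters left out ...]
.7 wh 125.9 98.7 ang 2.0 z 12.6
standbase both 1389 c 437.6 -299.7 wh 125.9 98.7 ang 2.0 z 11.7
card scene 3647 c 657.9 -363.5 wh 112.3 161.1 ang 4.5 z 145.2
card side 2467 c 654.2 -365.8 wh 122.6 169.4 ang 4.0 z 130.6
card both 6114 c 654.2 -365.8 wh 122.6 169.4 ang 4.0 z 139.7
bottle scene 221 c 720.8 269.9 wh 25.3 25.4 ang 13.3 z 122.5
bottle side 223 c 718.4 270.0 wh 25.8 26.1 ang 29.5 z 125.9
bottle both 444 c 719.0 269.9 wh 26.7 26.9 ang 34.8 z 123.8
t 10.07 tcp [ 442.6 -301.8  362.5] F [ 0.2 -0.3 -1. ] w 85.9
delta mm [ 64.9 675.8  -7.8] rot [ 0.0014  0.0038 -0.0144]
t 10.07 tcp [ 442.6 -301.8  362.5] F [ 0.2 -0.3 -1. ] w 85.9
delta mm [ 64.9 500.8  -7.8] rot [ 0.0014  0.0038 -0.0144]
```

View pics/scene4.png

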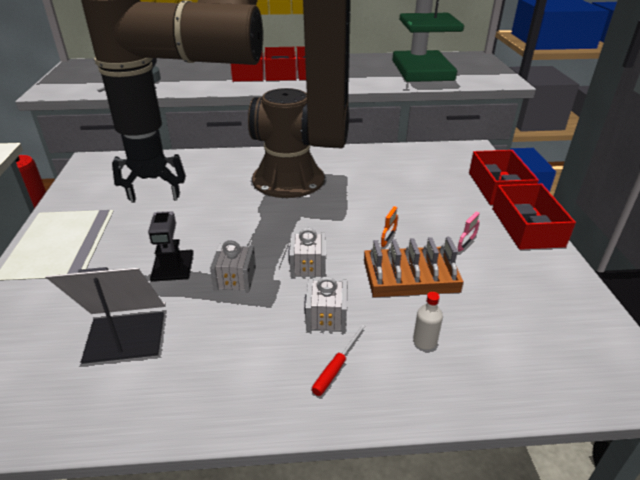

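drive_tool(
  plan=[8,25,0,0,0,-0.0012,8,36,0,0,0,-0.0012,8,36,0,0,0,-0.0012,8,36,0,0,0,-0.0012,8,36,0,0,0,-0.0012,8,36,0,0,0,-0.0012,8,36,0,0,0,-0.0012,8.9,36,0,0,0,-0.0012,0,36,0,0,0,-0.0012,0,36,0,0,0,-0.0012,0,36,0,0,0,-0.0012,0,36,0,0,0,-0.0012],
  fingers=0.6,
)

```text
time_s: 11.07
tcp_pos: [0.5065, 0.1211, 0.3596]
eef_rot: [0.707, -0.004, 0.708, 0.004]
force: [0.8, -0.4, -0.2]
gripper_width: 0.034
```

drive_tool(
  plan=[0,36,0,0,0,0,0,24,0,0,0,0,0,15,0,0,0,0,0,4.8,0,0,0,0,0,0,0,0,0,0],
)

```text
time_s: 11.48
tcp_pos: [0.507, 0.1998, 0.3595]
eef_rot: [0.707, -0.005, 0.708, 0.004]
force: [0.1, -0.5, 0.3]
gripper_width: 0.034
```

```bash
python3 - <<'E'
from h import *
from fit import rect
delta(down([507.5,199.0,200],0.7))
st,rgb,d=shot('wrist','w5.png'); P=cloud('wrist',d,st).reshape(-1,3)
for y in (.199,.243):
  k=(abs(P[:,1]-y)<.014)&(abs(P[:,0]-.507)<.08)
  rect([P[k]]*2,(.507,y),.08,.082,.105,'block'); rect([P[k]]*2,(.507,y),.08,.042,.1,'tag')
k=abs(P[:,2]-.034)<.005; rect([P[k]]*2,(.507,.286),.14,.028,.04,'rack')
E
```

```text
t 11.48 tcp [507.  199.8 359.5] F [ 0.1 -0.5  0.3] w 34.0
delta mm [ 0.5 -0.8 -4.8] rot [ 0.0007 -0.0013 -0.001 ]
block scene 2270 c 506.7 198.2 wh 61.2 12.6 ang 0.2 z 93.6
block side 2270 c 506.7 198.2 wh 61.2 12.6 ang 0.2 z 93.6
block both 4540 c 506.7 198.2 wh 61.2 12.6 ang 0.2 z 93.6
tag scene 3125 c 506.6 198.5 wh 110.3 13.2 ang 0.8 z 93.1
tag side 3125 c 506.6 198.5 wh 110.3 13.2 ang 0.8 z 93.1
tag both 6250 c 506.6 198.5 wh 110.3 13.2 ang 0.8 z 93.1
block scene 2426 c 506.3 242.0 wh 61.2 12.5 ang 0.3 z 93.6
block side 2426 c 506.3 242.0 wh 61.2 12.5 ang 0.3 z 93.6
block both 4852 c 506.3 242.0 wh 61.2 12.5 ang 0.3 z 93.6
tag scene 3771 c 503.0 241.8 wh 103.1 12.8 ang 0.3 z 92.4
tag side 3771 c 503.0 241.8 wh 103.1 12.8 ang 0.3 z 92.4
tag both 7542 c 503.0 241.8 wh 103.1 12.8 ang 0.3 z 92.4
rack scene 29100 c 483.6 286.3 wh 186.9 212.7 ang 0.2 z 34.2
rack side 29100 c 483.6 286.3 wh 186.9 212.7 ang 0.2 z 34.2
rack both 58200 c 483.6 286.3 wh 186.9 212.7 ang 0.2 z 34.2
```

View pics/w5.png

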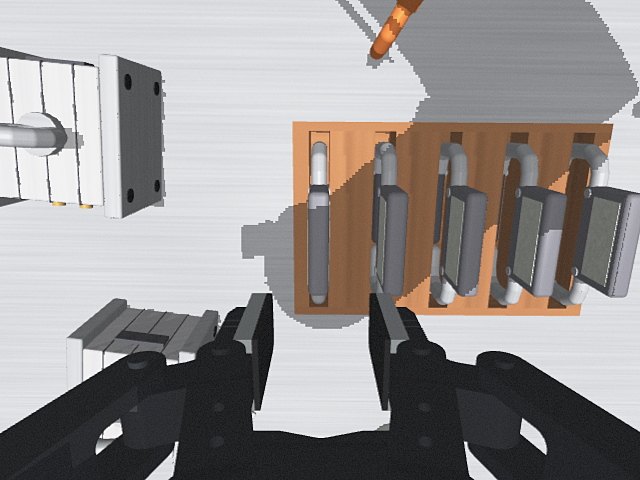

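drive_tool(
  plan=[-0.3,-1.4,-12,0,0,0,0,0,-20,0,0,0,0,0,-22,0,0,0,0,0,-22,0,0,0,0,0,-20,0,0,0,0,0,-16,0,0,0,0,0,-10,0,0,0,0,0,-4,0,0,0],
)

```text
time_s: 12.2
tcp_pos: [0.5065, 0.1963, 0.2326]
eef_rot: [0.706, -0.004, 0.708, 0.003]
force: [-0.5, -0.0, -0.1]
gripper_width: 0.034
```

drive_tool(
  plan=[0,0,0,0,0,0,0,0,0,0,0,0,0,0,0,0,0,0,0,0,0,0,0,0,0,0,0,0,0,0],
  fingers=1,
)

```text
time_s: 12.62
tcp_pos: [0.5069, 0.1979, 0.2347]
eef_rot: [0.707, -0.004, 0.707, 0.005]
force: [0.6, -0.2, 0.2]
gripper_width: 0.0112
```

```bash
python3 - <<'E'
from h import *
delta(down([506.7,198.4,78],0.4)); shot('wrist','w6.png')
E
```

```text
t 12.62 tcp [506.9 197.9 234.7] F [ 0.6 -0.2  0.2] w 11.2
delta mm [-0.2  0.5 -2. ] rot [-0.0008  0.0005 -0.0051]
```

View pics/w6.png

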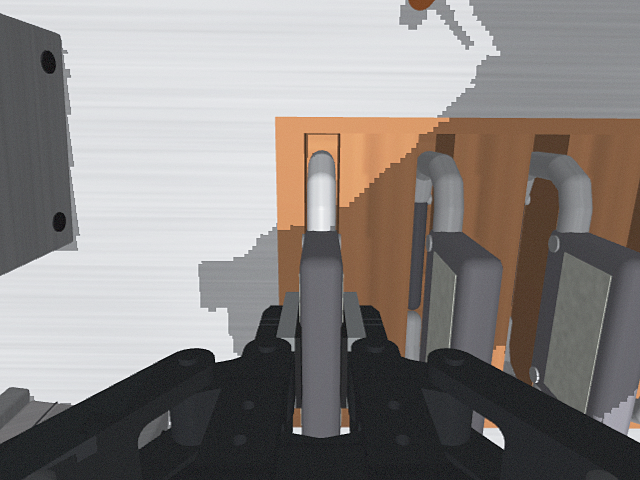

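drive_tool(
  plan=[0,0,6,0,0,0,0,0,14,0,0,0,0,0,20,0,0,0,0,0,25,0,0,0,10,-11,25,0,0,-0.017,17.5,-19.3,20,0,0,-0.02,17.5,-19.3,15,0,0,-0.02,17.5,-19.3,4,0,0,-0.02,17.5,-19.3,0,0,0,-0.02,17.5,-19.3,0,0,0,-0.02,12,-13.4,0,0,0,-0.021,5,-6,0,0,0,0],
)

```text
time_s: 13.67
tcp_pos: [0.6224, 0.0692, 0.3632]
eef_rot: [0.705, 0.045, 0.706, -0.046]
force: [0.5, 0.2, -1.4]
gripper_width: 0.0112
```

```bash
cat > look.py <<'E'
from h import *
from fit import rect
import sys
def eyes(cs,name=''):
    Ps=[]
    for n in ('scene','side'):
        st,rgb,d=shot(n,f'{n}{name}.png' if name else None); Ps.append(cloud(n,d).reshape(-1,3))
    for c in cs:
        rect(Ps,c,.075,.062,.0745,'mould'); rect(Ps,c,.05,.088,.12,'eye')
    return Ps
E
python3 - <<'E'
from look import *
delta(down([621.6,70.8,209],-7.5))
eyes([(.632,.069)],'7'); shot('wrist','w7.png')
st=robot.read_state()
n='side'
a=cv2.imread('pics/side7.png');b=cv2.imread('pics/scene7.png')
p=proj('side',[[.632,.069,.14]])[0].astype(int); q=proj('scene',[[.632,.069,.14]])[0].astype(int)
f=lambda i,c: cv2.resize(i[c[1]-60:c[1]+60,c[0]-60:c[0]+60],(400,400),interpolation=cv2.INTER_CUBIC)
cv2.imwrite('pics/z7.png',np.hstack([f(a,p),f(b,q)]))
E
```

```text
t 13.67 tcp [622.4  69.2 363.2] F [ 0.5  0.2 -1.4] w 11.2
delta mm [-0.8  1.6  0.5] rot [ 0.0002 -0.0005 -0.0022]
mould scene 957 c 631.6 67.8 wh 84.6 95.1 ang 83.3 z 69.4
mould side 1016 c 630.8 68.7 wh 89.0 95.5 ang 82.9 z 70.3
mould both 1973 c 631.1 68.6 wh 89.1 95.9 ang 83.0 z 69.8
eye scene 115 c 632.2 68.9 wh 42.4 12.5 ang 85.8 z 103.1
eye side 98 c 630.9 69.8 wh 42.2 10.5 ang 78.6 z 107.8
eye both 213 c 632.3 69.4 wh 43.4 12.5 ang 85.8 z 104.9
```

View pics/z7.png

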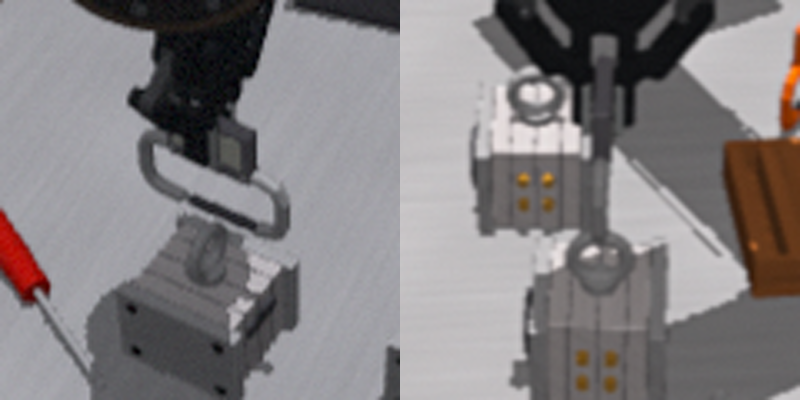

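View pics/w7.png

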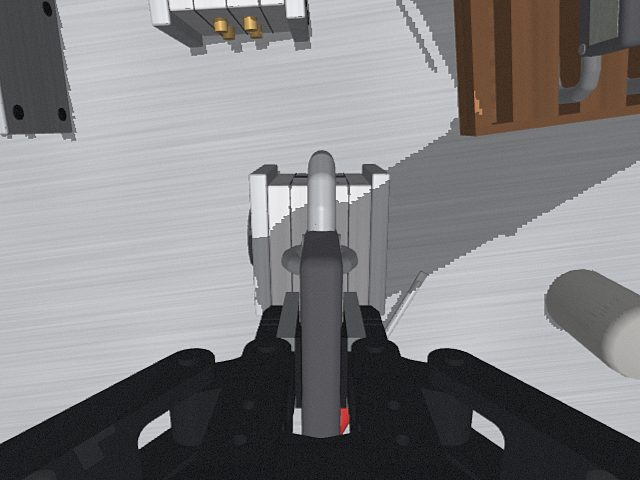

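```bash
cat >> look.py <<'E'
def wristeye(c,yaw,r=.045,f=None):
    st,rgb,d=shot('wrist',f); P=cloud('wrist',d,st).reshape(-1,3)*1000
    a=np.radians(yaw); ex=np.array([np.cos(a),np.sin(a)]); ey=np.array([-ex[1],ex[0]])
    q=np.stack([(P[:,:2]-np.array(c)*1000)@ex,(P[:,:2]-np.array(c)*1000)@ey,P[:,2]],1)
    k=np.isfinite(q[:,0])&(abs(q[:,0])<20)&(abs(q[:,1])<26)&(abs(q[:,1])>9)&(q[:,2]>85)&(q[:,2]<118)
    q=q[k]
    if len(q)<20: print('few',len(q)); return
    print('wrist eye in mould axes rel c: n',len(q),'x pct',np.percentile(q[:,0],[1,50,99]).round(1),'y',np.percentile(q[:,1],[1,99]).round(1),'slope deg',np.degrees(np.polyfit(q[:,1],q[:,0],1)[0]).round(1))
    mx=(np.percentile(q[:,0],1)+np.percentile(q[:,0],99))/2; my=(np.percentile(q[:,1],1)+np.percentile(q[:,1],99))/2
    # top-ish part
    t=q[q[:,2]>np.percentile(q[:,2],70)]; print(' top part x',np.median(t[:,0]).round(1))
    print(' centre world',(np.array(c)*1000+mx*ex+my*ey).round(1))
    g=grasp()[:2]; dd=np.array(c)*1000+mx*ex+my*ey-g; print(' eye minus grasp in mould axes',(dd@ex).round(1),(dd@ey).round(1))
def staticeye(c,yaw):
    a=np.radians(yaw); ex=np.array([np.cos(a),np.sin(a)]); ey=np.array([-ex[1],ex[0]])
    for n in ('scene','side'):
        st,rgb,d=shot(n); P=cloud(n,d).reshape(-1,3)*1000
        q=np.stack([(P[:,:2]-np.array(c)*1000)@ex,(P[:,:2]-np.array(c)*1000)@ey,P[:,2]],1)
        k=np.isfinite(q[:,0])&(abs(q[:,0])<20)&(abs(q[:,1])<26)&(q[:,2]>95)&(q[:,2]<118); q=q[k]
        print(n,len(q),'x',np.percentile(q[:,0],[2,50,98]).round(1),'y',np.percentile(q[:,1],[2,98]).round(1),'ztop',np.percentile(q[:,2],98).round(1))
E
python3 - <<'E'
from look import *
wristeye((.632,.069),-7.3); staticeye((.632,.069),-7.3); print(grasp())
E
```

```text
wrist eye in mould axes rel c: n 745 x pct [-6.3 -4.1  2.4] y [-22.2  20. ] slope deg -0.4
 top part x -2.1
 centre world [629.9  68.2]
 eye minus grasp in mould axes 9.4 -1.7
scene 91 x [-3.1  1.5  5.3] y [-21.2  19.3] ztop 113.5
side 86 x [-5.9 -2.3  4.2] y [-18.   20.1] ztop 117.0
[620.67056295  71.58852884 208.47933837]
```

drive_tool(
  plan=[0,-1,-6,0,0,0,0,0,-9,0,0,0,0,0,-6,0,0,0,0,0,-3,0,0,0,0,0,-2,0,0,0,0,0,0,0,0,0],
)

```text
time_s: 14.47
tcp_pos: [0.6211, 0.0701, 0.3365]
eef_rot: [0.705, 0.044, 0.706, -0.045]
force: [-3.2, 1.4, 1.0]
gripper_width: 0.0112
```

```bash
cat >> look.py <<'E'
def crops(c,name,z=.12,s=60):
    ims=[]
    for n in ('side','scene'):
        st,rgb,d=shot(n); p=proj(n,[[c[0],c[1],z]])[0].astype(int)
        y0=max(p[1]-s,0);x0=max(p[0]-s,0)
        ims.append(cv2.resize(rgb[y0:y0+2*s,x0:x0+2*s],(400,400),interpolation=cv2.INTER_CUBIC))
    cv2.imwrite('pics/'+name,cv2.cvtColor(np.hstack(ims),cv2.COLOR_RGB2BGR))
E
python3 - <<'E'
from look import *
crops((.632,.069),'z8.png'); print(grasp(),robot.read_state()['force'])
E
```

```text
[620.99119413  69.95469738 182.36050739] [-1.66688396  1.52360612  1.11400373]
```

View pics/z8.png

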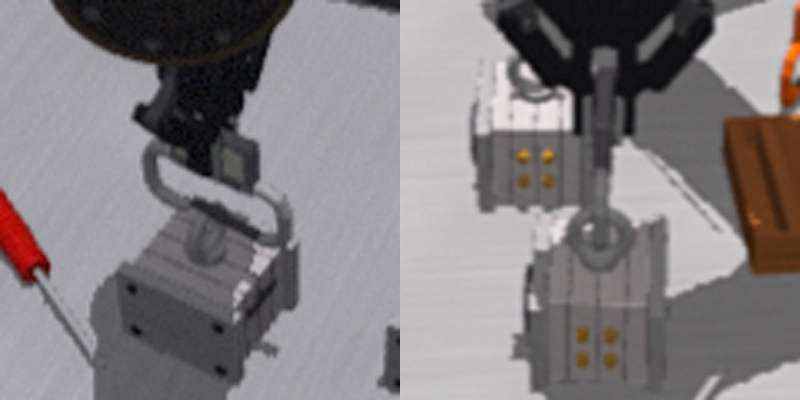

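drive_tool(
  plan=[0,0,-4,0,0,0,0,0,-5,0,0,0,0,0,-5,0,0,0,0,0,-4,0,0,0,0,0,-1.5,0,0,0,0,0,0,0,0,0],
)

```text
time_s: 15.07
tcp_pos: [0.621, 0.0699, 0.3168]
eef_rot: [0.705, 0.045, 0.706, -0.045]
force: [-1.3, 2.2, 2.9]
gripper_width: 0.0115
```

```bash
python3 - <<'E'
from look import *
crops((.632,.069),'z9.png'); print(grasp(),robot.read_state()['force']); wristeye((.632,.069),-7.3)
E
```

```text
[620.56879179  69.87452005 162.32751977] [-2.6968089   2.1222957   2.68800341]
wrist eye in mould axes rel c: n 899 x pct [-6.4 -5.2  1. ] y [-22.5  20.3] slope deg -0.6
 top part x -4.7
 centre world [629.1  68.3]
 eye minus grasp in mould axes 8.8 -0.5
```

View pics/z9.png

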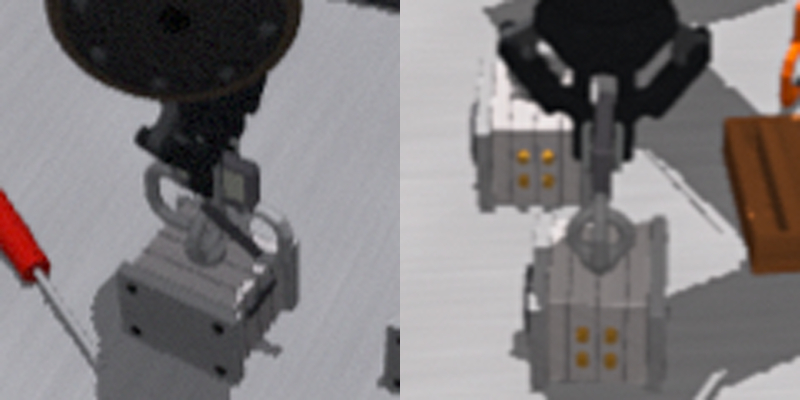

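drive_tool(
  plan=[-3,0.4,0,0,0,0,-4,0.5,0,0,0,0,-4,0.5,0,0,0,0,-4,0.5,0,0,0,0,-4,0.5,0,0,0,0,-3.8,0.5,0,0,0,0,0,0,0,0,0,0,0,0,0,0,0,0],
)

```text
time_s: 15.88
tcp_pos: [0.5983, 0.0728, 0.3175]
eef_rot: [0.706, 0.044, 0.706, -0.044]
force: [0.5, -0.9, -1.1]
gripper_width: 0.0113
```

```bash
python3 - <<'E'
from look import *
crops((.632,.069),'z10.png'); print(grasp(),robot.read_state()['force']); wristeye((.632,.069),-7.3)
E
```

```text
[598.58286071  72.83612937 162.79539615] [ 1.16595865 -0.06872706 -1.40098933]
few 0
```

View pics/z10.png

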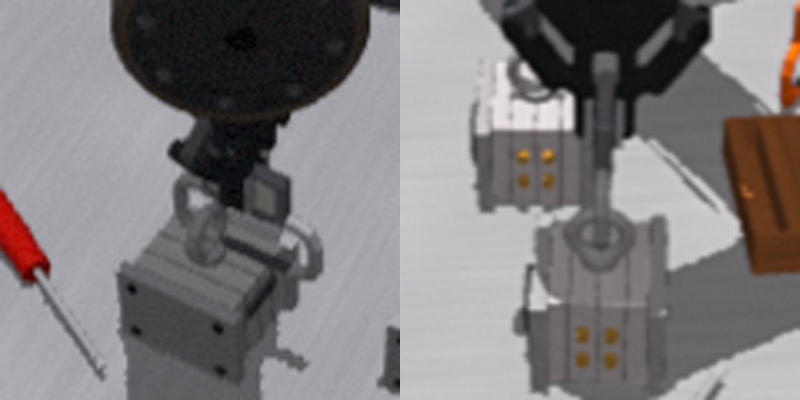

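drive_tool(
  plan=[0,0,-3,0,0,0,0,0,-2,0,0,0,0,0,0,0,0,0],
)

```text
time_s: 16.28
tcp_pos: [0.5984, 0.0727, 0.3117]
eef_rot: [0.705, 0.045, 0.706, -0.045]
force: [-0.2, -0.1, -2.0]
gripper_width: 0.0112
```

drive_tool(
  plan=[0,0,0,0,0,0,0,0,0,0,0,0,0,0,0,0,0,0,0,0,0,0,0,0],
  fingers=0.4,
)

```text
time_s: 16.62
tcp_pos: [0.5986, 0.0728, 0.3128]
eef_rot: [0.706, 0.045, 0.706, -0.044]
force: [-0.7, 0.0, 0.2]
gripper_width: 0.0514
```

drive_tool(
  plan=[0,0,12,0,0,0,0,0,20,0,0,0,0,0,30,0,0,0,0,0,30,0,0,0,0,0,20,0,0,0],
)

```text
time_s: 17.03
tcp_pos: [0.5988, 0.0728, 0.4278]
eef_rot: [0.707, 0.045, 0.705, -0.044]
force: [1.1, 1.1, 0.4]
gripper_width: 0.0512
```

```bash
python3 - <<'E'
from look import *
crops((.632,.069),'z11.png'); print(grasp(),robot.read_state()['force']); 
eyes([(.632,.069),(.449,.039),(.487,-.1415)],'11')
delta(down([506.3,242,215],0.4))
E
```

```text
[600.35765143  73.19354531 274.55619507] [-0.45201033 -0.35602156 -0.11252469]
mould scene 990 c 618.4 53.6 wh 115.9 117.5 ang 83.2 z 69.3
mould side 1110 c 616.9 55.5 wh 118.2 116.8 ang 82.2 z 70.2
mould both 2100 c 618.0 55.0 wh 118.4 119.1 ang 82.5 z 69.7
eye scene 209 c 633.3 59.3 wh 24.5 60.8 ang 13.4 z 96.3
eye side 158 c 630.2 56.6 wh 29.4 66.0 ang 14.9 z 98.1
eye both 367 c 630.6 56.9 wh 31.0 66.2 ang 13.4 z 97.1
mould scene 689 c 449.4 38.1 wh 85.1 97.7 ang 85.1 z 69.2
mould side 1105 c 449.6 38.4 wh 90.3 94.3 ang 85.7 z 70.2
mould both 1794 c 449.1 38.3 wh 90.2 97.7 ang 85.5 z 69.8
eye scene 105 c 448.6 38.4 wh 41.0 12.4 ang 83.3 z 105.1
eye side 96 c 449.2 41.6 wh 41.3 10.2 ang 85.6 z 109.2
eye both 201 c 448.8 40.0 wh 44.3 12.4 ang 83.3 z 106.4
mould scene 767 c 486.4 -141.5 wh 87.2 97.4 ang 82.0 z 69.2
mould side 832 c 487.0 -141.3 wh 92.1 95.2 ang 82.5 z 70.3
mould both 1599 c 486.1 -141.1 wh 92.1 97.4 ang 82.6 z 69.6
eye scene 117 c 487.5 -141.6 wh 42.9 9.9 ang 83.2 z 104.3
eye side 86 c 487.1 -139.8 wh 41.9 10.2 ang 83.2 z 105.7
eye both 203 c 487.2 -140.9 wh 44.2 10.7 ang 83.2 z 105.5
t 17.23 tcp [598.3  72.8 425. ] F [-0.6  0.3 -0.7] w 51.4
delta mm [-92.  169.2 -55.3] rot [-0.0011  0.0008  0.1331]
```

View pics/z11.png

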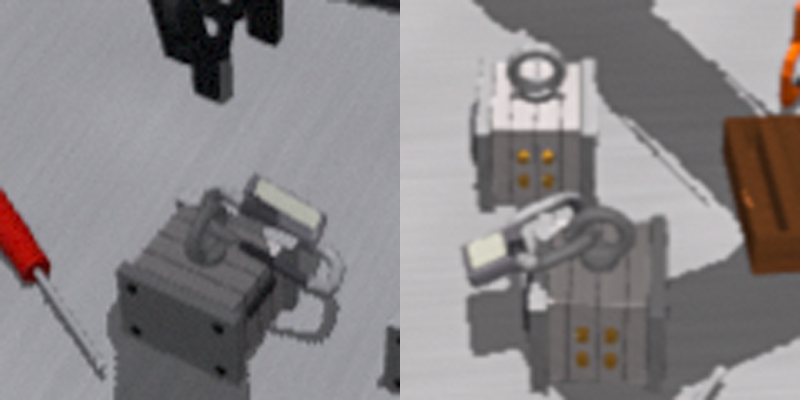

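drive_tool(
  plan=[-8,14,0,0,0,0.0133,-12,22,0,0,0,0.02,-14,26,0,0,0,0.02,-14,26,0,0,0,0.02,-14,26,0,0,0,0.02,-14,26,-15,0,0,0.02,-10,18,-20,0,0,0.02,-6,11.2,-20,0,0,0,0,0,0,0,0,0,0,0,0,0,0,0],
  fingers=0.6,
)

```text
time_s: 18.07
tcp_pos: [0.5059, 0.2422, 0.3677]
eef_rot: [0.706, -0.004, 0.708, 0.002]
force: [0.1, 0.3, 1.1]
gripper_width: 0.0341
```

```bash
python3 - <<'E'
from look import *
delta(down([506.3,242,79],0.4))
st,rgb,d=shot('wrist','w12.png'); P=cloud('wrist',d,st).reshape(-1,3)
for y in (.242,.286):
  k=(abs(P[:,1]-y)<.014)&(abs(P[:,0]-.507)<.08)
  rect([P[k]]*2,(.507,y),.08,.082,.105,'block'); rect([P[k]]*2,(.507,y),.08,.052,.1,'tag')
E
```

```text
t 18.07 tcp [505.9 242.2 367.7] F [0.1 0.3 1.1] w 34.1
delta mm [   0.4   -0.2 -134. ] rot [ 0.0029 -0.0034 -0.0018]
block scene 2113 c 506.5 242.5 wh 61.4 12.2 ang 0.3 z 93.6
block side 2113 c 506.5 242.5 wh 61.4 12.2 ang 0.3 z 93.6
block both 4226 c 506.5 242.5 wh 61.4 12.2 ang 0.3 z 93.6
tag scene 2800 c 506.6 242.3 wh 103.8 12.9 ang 0.3 z 93.2
tag side 2800 c 506.6 242.3 wh 103.8 12.9 ang 0.3 z 93.2
tag both 5600 c 506.6 242.3 wh 103.8 12.9 ang 0.3 z 93.2
block scene 2313 c 506.2 286.1 wh 61.3 12.7 ang 0.1 z 93.5
block side 2313 c 506.2 286.1 wh 61.3 12.7 ang 0.1 z 93.5
block both 4626 c 506.2 286.1 wh 61.3 12.7 ang 0.1 z 93.5
tag scene 3493 c 503.8 285.9 wh 99.1 13.1 ang 0.4 z 92.5
tag side 3493 c 503.8 285.9 wh 99.1 13.1 ang 0.4 z 92.5
tag both 6986 c 503.8 285.9 wh 99.1 13.1 ang 0.4 z 92.5
```

View pics/w12.png

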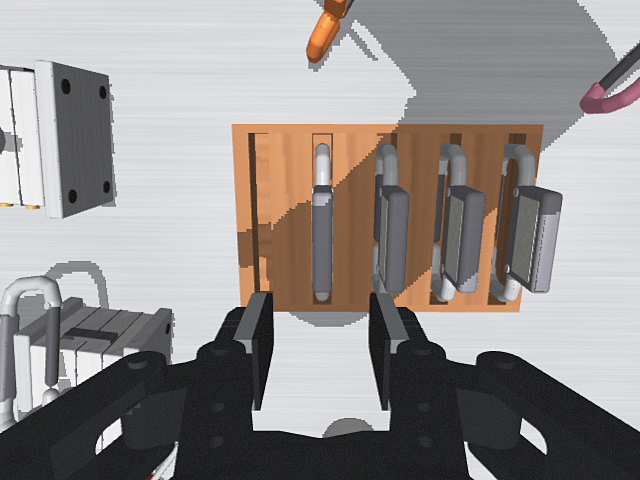

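drive_tool(
  plan=[0.3,0,-14,0,0,0,0,0,-22,0,0,0,0,0,-24,0,0,0,0,0,-22,0,0,0,0,0,-20,0,0,0,0,0,-16,0,0,0,0,0,-11,0,0,0,0,0,-4,0,0,0],
)

```text
time_s: 18.78
tcp_pos: [0.5072, 0.2412, 0.2355]
eef_rot: [0.707, -0.002, 0.708, 0.002]
force: [1.0, 0.1, 0.8]
gripper_width: 0.0345
```

drive_tool(
  plan=[0,0,0,0,0,0,0,0,0,0,0,0,0,0,0,0,0,0,0,0,0,0,0,0,0,0,0,0,0,0],
  fingers=1,
)

```text
time_s: 19.2
tcp_pos: [0.5071, 0.2422, 0.2374]
eef_rot: [0.707, -0.002, 0.707, 0.003]
force: [-0.5, 0.2, 0.5]
gripper_width: 0.0114
```

```bash
python3 - <<'E'
from look import *
print(grasp()); yaw=-4.8; a=np.radians(yaw); e=np.array([449.2,39.5]); 
t=e-11.3*np.array([np.cos(a),np.sin(a)]); print(t); delta(down([t[0],t[1],210],yaw))
E
```

```text
[507.19198587 242.36065638  82.70250382]
[437.93963069  40.44555963]
t 19.2 tcp [507.1 242.2 237.4] F [-0.5  0.2  0.5] w 11.4
delta mm [ -69.1 -201.8  127.3] rot [-0.001   0.0009 -0.0912]
```

drive_tool(
  plan=[0,0,6,0,0,0,0,0,14,0,0,0,0,0,20,0,0,0,0,0,25,0,0,0,-6,-17,25,0,0,-0.012,-10,-30,20,0,0,-0.016,-10,-30,15,0,0,-0.016,-10,-30,4,0,0,-0.016,-10,-30,0,0,0,-0.016,-10,-30,0,0,0,-0.016,-9,-24,0,0,0,0,-4,-11,0,0,0,0],
)

```text
time_s: 20.2
tcp_pos: [0.436, 0.0376, 0.366]
eef_rot: [0.706, 0.031, 0.707, -0.03]
force: [0.5, 0.2, -2.0]
gripper_width: 0.011
```

drive_tool(
  plan=[0,0,0,0,0,0,0,0,0,0,0,0],
)

```text
time_s: 20.37
tcp_pos: [0.4378, 0.0398, 0.3662]
eef_rot: [0.707, 0.031, 0.706, -0.03]
force: [0.3, 0.0, -2.0]
gripper_width: 0.0107
```

```bash
python3 - <<'E'
from look import *
delta(down([438.3,40.4,211.7],-4.8))
c=(.449,.039); wristeye(c,-4.8,f='w13.png'); staticeye(c,-4.8); print(grasp()); crops(c,'z13.png')
eyes([c])
E
```

```text
t 20.37 tcp [437.8  39.8 366.2] F [ 0.3  0.  -2. ] w 10.7
delta mm [0.5 0.6 0.2] rot [-0.0007  0.0008  0.002 ]
wrist eye in mould axes rel c: n 716 x pct [-6.1 -3.8  2.8] y [-22.2  20.2] slope deg -0.5
 top part x -1.9
 centre world [447.3  38.1]
 eye minus grasp in mould axes 9.2 -1.5
scene 82 x [-3.2  1.7  6.3] y [-19.6  19.7] ztop 114.9
side 86 x [-4.6 -1.   4.9] y [-16.   21.9] ztop 116.1
[438.24403344  40.80115346 210.93221329]
mould scene 689 c 450.5 38.1 wh 84.9 98.6 ang 85.1 z 69.2
mould side 1109 c 449.0 38.6 wh 90.6 93.2 ang 86.0 z 70.2
mould both 1798 c 450.3 38.3 wh 90.2 98.6 ang 85.3 z 69.7
eye scene 103 c 448.9 38.3 wh 40.9 14.6 ang 88.0 z 105.1
eye side 99 c 448.9 39.7 wh 42.5 10.3 ang 86.5 z 107.6
eye both 202 c 448.9 39.4 wh 43.2 14.6 ang 88.0 z 106.1
```

View pics/z13.png

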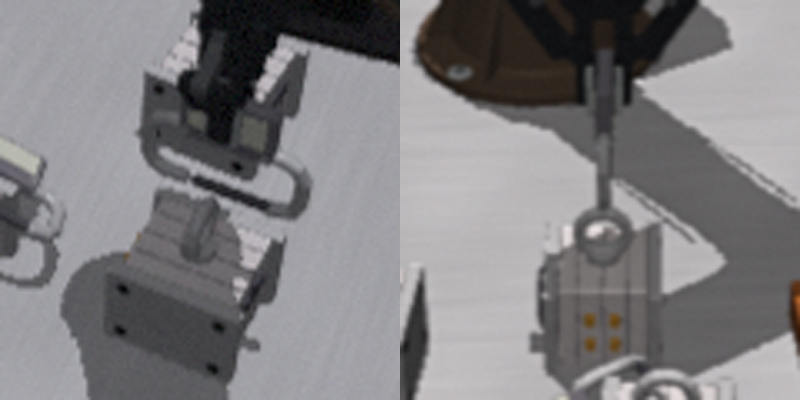

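View pics/w13.png

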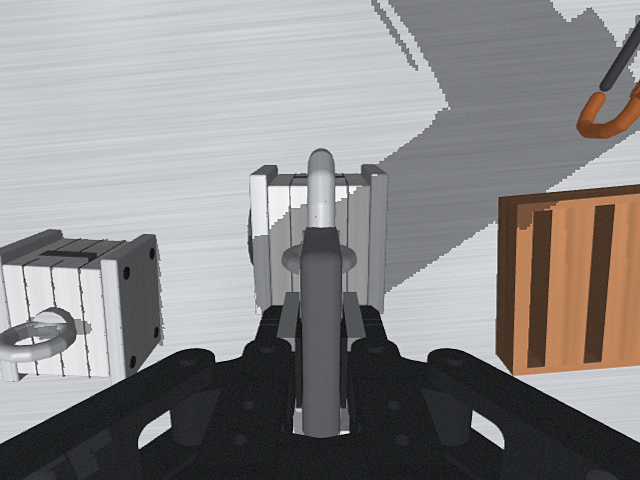

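drive_tool(
  plan=[0,-1,-6,0,0,0,0,0,-9,0,0,0,0,0,-6,0,0,0,0,0,-4,0,0,0,0,0,-4,0,0,0,0,0,-4,0,0,0,0,0,-4,0,0,0],
)

```text
time_s: 21.3
tcp_pos: [0.4383, 0.0391, 0.3286]
eef_rot: [0.707, 0.03, 0.706, -0.03]
force: [0.7, -0.2, 2.3]
gripper_width: 0.0106
```

drive_tool(
  plan=[0,0,-4,0,0,0,0,0,-3.5,0,0,0,0,0,-1.5,0,0,0,0,0,0,0,0,0],
)

```text
time_s: 21.63
tcp_pos: [0.4376, 0.039, 0.3191]
eef_rot: [0.706, 0.03, 0.707, -0.03]
force: [-0.4, 1.1, 3.0]
gripper_width: 0.0109
```

```bash
python3 - <<'E'
from look import *
c=(.449,.039); crops(c,'z14.png'); print(grasp(),robot.read_state()['force']); wristeye(c,-4.8)
E
```

```text
[437.30912079  38.91354123 164.63710102] [-1.80659598  0.63656788  2.00891392]
wrist eye in mould axes rel c: n 901 x pct [-6.3 -4.9  0.8] y [-22.2  20.2] slope deg -0.3
 top part x -4.7
 centre world [446.2  38.2]
 eye minus grasp in mould axes 8.9 0.1
```

View pics/z14.png

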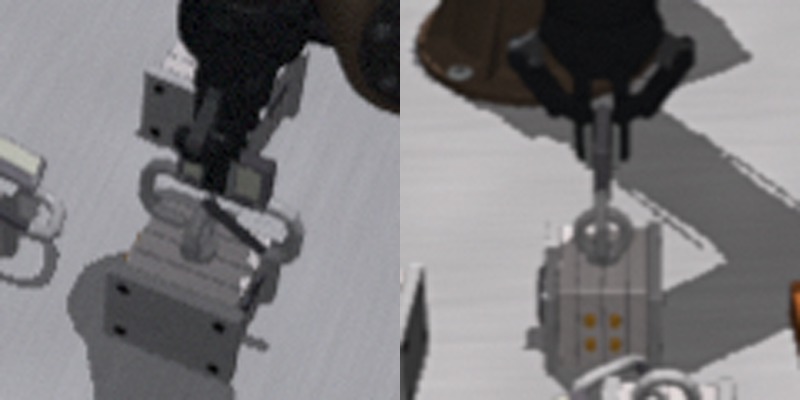

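drive_tool(
  plan=[-3,0.2,0,0,0,0,-4,0.4,0,0,0,0,-4,0.3,0,0,0,0,-4,0.4,0,0,0,0,-4,0.3,0,0,0,0,-4,0.3,0,0,0,0,0,0,0,0,0,0,0,0,0,0,0,0],
)

```text
time_s: 22.45
tcp_pos: [0.4146, 0.041, 0.3195]
eef_rot: [0.706, 0.03, 0.707, -0.03]
force: [-0.5, 0.7, -2.2]
gripper_width: 0.0111
```

drive_tool(
  plan=[0,0,-3,0,0,0,0,0,-1.5,0,0,0,0,0,0,0,0,0],
)

```text
time_s: 22.7
tcp_pos: [0.4148, 0.0408, 0.3145]
eef_rot: [0.706, 0.03, 0.707, -0.03]
force: [0.2, -0.3, -1.7]
gripper_width: 0.0113
```

```bash
python3 - <<'E'
from look import *
c=(.449,.039); crops(c,'z15.png'); print(grasp(),robot.read_state()['force'])
E
```

```text
[414.7380799   40.81991448 160.08126532] [ 0.04001043  0.15350778 -1.04708415]
```

View pics/z15.png

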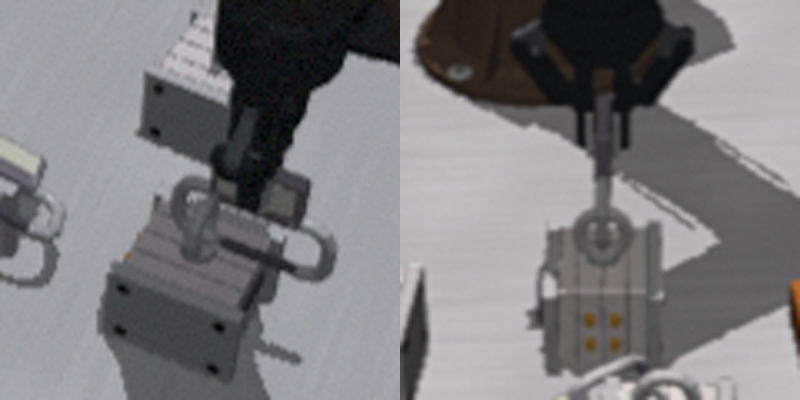

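drive_tool(
  plan=[0,0,0,0,0,0,0,0,0,0,0,0,0,0,0,0,0,0,0,0,0,0,0,0],
  fingers=0.4,
)

```text
time_s: 23.13
tcp_pos: [0.4149, 0.0409, 0.3152]
eef_rot: [0.706, 0.03, 0.706, -0.03]
force: [0.1, 0.7, 0.0]
gripper_width: 0.051
```

drive_tool(
  plan=[0,0,12,0,0,0,0,0,20,0,0,0,0,0,30,0,0,0,0,0,30,0,0,0],
)

```text
time_s: 23.47
tcp_pos: [0.4145, 0.0407, 0.4078]
eef_rot: [0.706, 0.03, 0.707, -0.03]
force: [0.1, -0.3, -0.1]
gripper_width: 0.0509
```

```bash
python3 - <<'E'
from look import *
crops((.449,.039),'z16.png'); print(grasp(),robot.read_state()['force']); 
eyes([(.632,.069),(.449,.039),(.487,-.1415)],'16')
delta(down([506.5,286.1,214],0.4))
E
```

```text
[417.2026466   41.73922508 257.01732691] [ 0.41014008 -0.44559737 -0.87118272]
mould scene 999 c 618.4 53.8 wh 115.6 118.4 ang 83.3 z 69.2
mould side 1102 c 617.7 55.7 wh 119.3 117.1 ang 81.7 z 70.2
mould both 2101 c 618.9 55.6 wh 119.3 119.3 ang 81.7 z 69.7
eye scene 202 c 632.6 58.5 wh 24.4 61.7 ang 13.7 z 97.9
eye side 155 c 631.3 57.7 wh 28.1 64.0 ang 14.5 z 98.2
eye both 357 c 631.3 57.8 wh 28.1 64.0 ang 14.4 z 98.1
mould scene 681 c 435.4 39.3 wh 85.1 122.4 ang 85.1 z 69.0
mould side 1013 c 435.0 39.7 wh 89.4 121.6 ang 85.7 z 70.1
mould both 1694 c 435.3 39.7 wh 89.4 122.2 ang 85.5 z 69.7
eye scene 135 c 455.7 38.1 wh 41.0 22.3 ang 89.0 z 104.5
eye side 148 c 434.8 37.7 wh 58.4 34.5 ang 18.8 z 106.6
eye both 283 c 437.5 45.9 wh 38.9 60.6 ang 59.3 z 105.2
mould scene 768 c 487.4 -141.4 wh 87.2 94.1 ang 82.4 z 69.1
mould side 438 c 490.8 -140.9 wh 90.4 86.9 ang 80.7 z 70.3
mould both 1206 c 487.7 -141.3 wh 90.2 94.8 ang 82.3 z 69.4
eye scene 113 c 486.8 -142.0 wh 43.7 11.0 ang 81.8 z 105.0
eye side 15 c 490.5 -133.9 wh 31.4 6.4 ang 85.9 z 98.2
eye both 128 c 487.0 -140.8 wh 46.0 11.0 ang 81.8 z 104.5
t 23.67 tcp [414.8  40.9 407.7] F [-0.8 -0.  -0.8] w 50.8
delta mm [ 91.7 245.2 -39. ] rot [-0.0015  0.0014  0.0918]
```

View pics/z16.png

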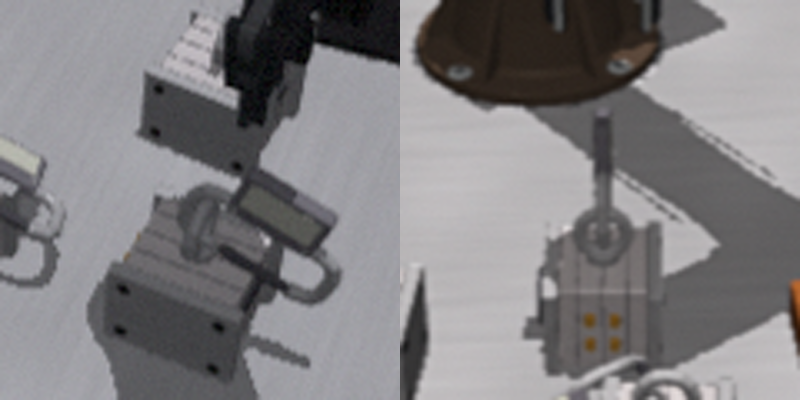

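drive_tool(
  plan=[6,14,0,0,0,0.009,10,25,0,0,0,0.012,10,30,0,0,0,0.012,10,30,0,0,0,0.012,11,30,0,0,0,0.012,11,30,0,0,0,0.012,11,30,-10,0,0,0.012,10,27,-14,0,0,0.011,8,20,-10,0,0,0,4.7,9.2,-5,0,0,0,0,0,0,0,0,0,0,0,0,0,0,0],
  fingers=0.6,
)

```text
time_s: 24.67
tcp_pos: [0.5063, 0.2863, 0.3665]
eef_rot: [0.706, -0.004, 0.708, 0.002]
force: [-0.1, -1.2, 0.5]
gripper_width: 0.0344
```

```bash
python3 - <<'E'
from look import *
delta(down([506.5,286.1,80],0.4))
st,rgb,d=shot('wrist','w17.png'); P=cloud('wrist',d,st).reshape(-1,3)
for y in (.286,.330):
  k=(abs(P[:,1]-y)<.014)&(abs(P[:,0]-.507)<.08)
  rect([P[k]]*2,(.507,y),.08,.082,.105,'block'); rect([P[k]]*2,(.507,y),.08,.052,.1,'tag')
E
```

```text
t 24.67 tcp [506.3 286.3 366.5] F [-0.1 -1.2  0.5] w 34.4
delta mm [   0.2   -0.2 -131.8] rot [ 0.0023 -0.0025 -0.0008]
block scene 2157 c 506.2 286.3 wh 61.4 12.3 ang 0.1 z 93.6
block side 2157 c 506.2 286.3 wh 61.4 12.3 ang 0.1 z 93.6
block both 4314 c 506.2 286.3 wh 61.4 12.3 ang 0.1 z 93.6
tag scene 2876 c 506.5 286.2 wh 104.5 12.9 ang 0.7 z 93.1
tag side 2876 c 506.5 286.2 wh 104.5 12.9 ang 0.7 z 93.1
tag both 5752 c 506.5 286.2 wh 104.5 12.9 ang 0.7 z 93.1
block scene 2336 c 505.8 330.1 wh 61.1 12.7 ang 0.4 z 93.5
block side 2336 c 505.8 330.1 wh 61.1 12.7 ang 0.4 z 93.5
block both 4672 c 505.8 330.1 wh 61.1 12.7 ang 0.4 z 93.5
tag scene 3562 c 503.2 329.9 wh 98.7 13.0 ang 0.4 z 92.4
tag side 3562 c 503.2 329.9 wh 98.7 13.0 ang 0.4 z 92.4
tag both 7124 c 503.2 329.9 wh 98.7 13.0 ang 0.4 z 92.4
```

drive_tool(
  plan=[0,0,-14,0,0,0,0,0,-22,0,0,0,0,0,-24,0,0,0,0,0,-22,0,0,0,0,0,-20,0,0,0,0,0,-16,0,0,0,0,0,-10,0,0,0,0,0,-4,0,0,0],
)

```text
time_s: 25.38
tcp_pos: [0.5061, 0.2851, 0.2353]
eef_rot: [0.707, -0.003, 0.708, 0.002]
force: [0.7, -1.0, -0.3]
gripper_width: 0.0346
```

drive_tool(
  plan=[0,0,0,0,0,0,0,0,0,0,0,0,0,0,0,0,0,0,0,0,0,0,0,0,0,0,0,0,0,0],
  fingers=1,
)

```text
time_s: 25.8
tcp_pos: [0.5068, 0.2863, 0.237]
eef_rot: [0.707, -0.002, 0.707, 0.003]
force: [-0.0, -0.5, 3.4]
gripper_width: 0.0111
```

```bash
python3 - <<'E'
from look import *
print(grasp()); eyes([(.487,-.1415)]); yaw=-7.8; a=np.radians(yaw); e=np.array([487.0,-141.4]); 
t=e-11*np.array([np.cos(a),np.sin(a)]); print(t); delta(down([t[0],t[1],210],yaw))
E
```

```text
[506.92807744 286.48242324  82.32794634]
mould scene 764 c 485.8 -141.3 wh 87.3 99.5 ang 82.9 z 68.9
mould side 824 c 486.7 -141.6 wh 91.3 93.6 ang 81.9 z 70.4
mould both 1588 c 485.9 -140.8 wh 91.4 99.5 ang 82.9 z 69.6
eye scene 112 c 485.7 -140.9 wh 42.9 12.7 ang 79.4 z 105.1
eye side 84 c 487.3 -139.2 wh 42.8 11.7 ang 83.9 z 105.7
eye both 196 c 485.9 -139.9 wh 44.8 12.7 ang 79.4 z 105.7
[ 476.10177375 -139.9071287 ]
t 25.9 tcp [506.8 286.4 237. ] F [ 0.5 -0.4  5.2] w 11.0
delta mm [ -30.7 -426.3  127.7] rot [-0.001   0.001  -0.1437]
```

drive_tool(
  plan=[0,0,6,0,0,0,0,0,14,0,0,0,0,0,22,0,0,0,0,0,28,0,0,0,0,-12,30,0,0,0,0,-24,30,0,0,-0.01,0,-34,25,0,0,-0.01,0,-36,18,0,0,-0.012,0,-36,5,0,0,-0.012,0,-36,0,0,0,-0.012,0,-36,0,0,0,-0.012,-2,-36,0,0,0,-0.012],
)

```text
time_s: 26.9
tcp_pos: [0.5038, 0.0349, 0.414]
eef_rot: [0.707, 0.026, 0.707, -0.026]
force: [1.0, 0.1, -2.3]
gripper_width: 0.0112
```

drive_tool(
  plan=[-4,-36,0,0,0,-0.012,-4,-36,0,0,0,-0.012,-5,-36,-10,0,0,-0.012,-5,-32,-13,0,0,-0.014,-5,-22,-15,0,0,-0.014,-4,-10,-9,0,0,0,-1.7,-4,-4,0,0,0,0,0,0,0,0,0,0,0,0,0,0,0],
)

```text
time_s: 27.65
tcp_pos: [0.4761, -0.139, 0.3631]
eef_rot: [0.705, 0.048, 0.706, -0.048]
force: [1.1, -0.5, -0.9]
gripper_width: 0.0113
```

```bash
python3 - <<'E'
from look import *
delta(down([476.5,-140,211.3],-7.8))
c=(.4865,-.141); wristeye(c,-7.8,f='w18.png'); staticeye(c,-7.8); print(grasp()); crops(c,'z18.png')
eyes([c])
E
```

```text
t 27.65 tcp [ 476.1 -139.   363.1] F [ 1.1 -0.5 -0.9] w 11.3
delta mm [ 0.4 -1.   2.9] rot [-0.     -0.0001  0.0003]
wrist eye in mould axes rel c: n 748 x pct [-5.9 -3.6  2.9] y [-22.4  19.9] slope deg -0.3
 top part x -1.9
 centre world [ 484.8 -142. ]
 eye minus grasp in mould axes 8.7 -2.2
scene 86 x [-4.3  1.8  5.2] y [-19.5  20.6] ztop 114.1
side 71 x [-4.7 -1.3  4.8] y [-18.   21.5] ztop 116.2
[ 476.56530499 -138.51768431  208.79119024]
mould scene 765 c 487.9 -141.3 wh 86.6 95.3 ang 82.5 z 69.1
mould side 826 c 486.8 -141.4 wh 90.9 94.9 ang 81.9 z 70.3
mould both 1591 c 487.6 -141.5 wh 90.9 96.6 ang 81.9 z 69.6
eye scene 103 c 487.7 -141.6 wh 42.9 9.6 ang 79.9 z 104.0
eye side 83 c 487.1 -140.1 wh 43.5 9.9 ang 81.8 z 106.3
eye both 186 c 487.6 -140.7 wh 44.6 11.1 ang 81.8 z 105.1
```

View pics/z18.png

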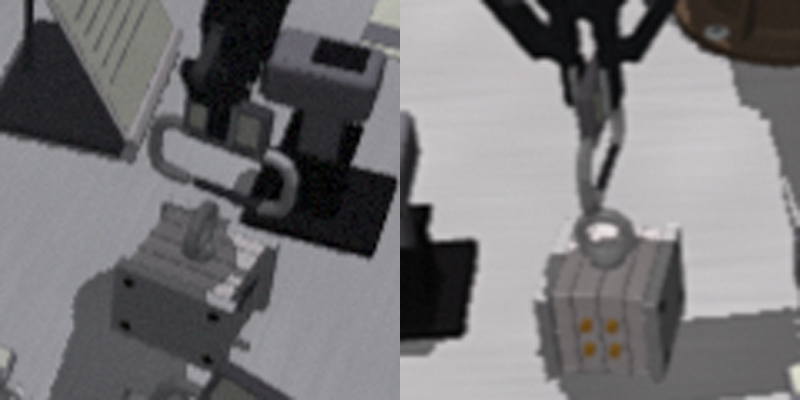

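View pics/w18.png

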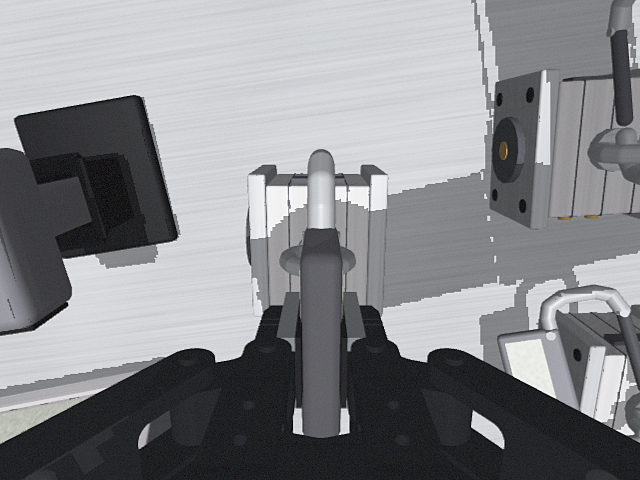

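drive_tool(
  plan=[-0.6,-1.5,-6,0,0,0,0,0,-9,0,0,0,0,0,-5,0,0,0,0,0,-4,0,0,0,0,0,-4,0,0,0,0,0,-4,0,0,0,0,0,-4,0,0,0],
)

```text
time_s: 28.58
tcp_pos: [0.4758, -0.141, 0.3269]
eef_rot: [0.706, 0.048, 0.705, -0.048]
force: [1.3, 0.2, 3.7]
gripper_width: 0.0107
```

drive_tool(
  plan=[0,0,-4,0,0,0,0,0,-2.5,0,0,0,0,0,-1.5,0,0,0,0,0,0,0,0,0],
)

```text
time_s: 28.92
tcp_pos: [0.4749, -0.141, 0.3183]
eef_rot: [0.705, 0.048, 0.706, -0.048]
force: [-1.6, 0.9, 3.3]
gripper_width: 0.0112
```

```bash
python3 - <<'E'
from look import *
c=(.4865,-.141); crops(c,'z19.png'); print(grasp(),robot.read_state()['force']); wristeye(c,-7.8)
E
```

```text
[ 474.52344041 -140.98640963  163.76499112] [-0.58789168 -0.4209362   2.10560005]
wrist eye in mould axes rel c: n 877 x pct [-6.1 -4.8  1.2] y [-22.6  20. ] slope deg 0.2
 top part x -4.0
 centre world [ 483.9 -141.9]
 eye minus grasp in mould axes 9.4 0.3
```

View pics/z19.png

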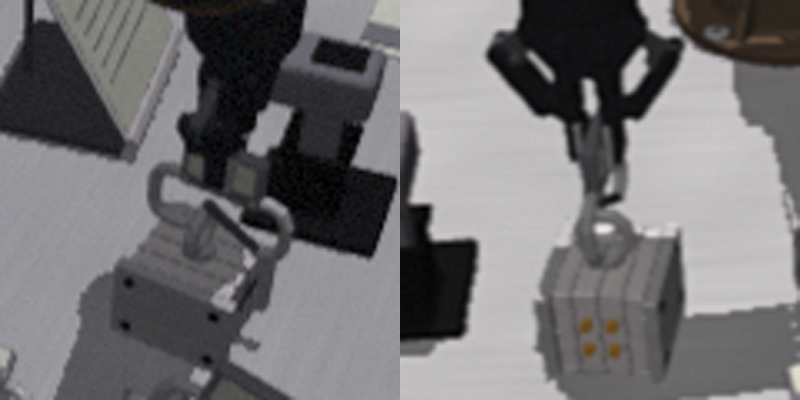

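drive_tool(
  plan=[-3,0.4,0,0,0,0,-4,0.5,0,0,0,0,-4,0.6,0,0,0,0,-4,0.5,0,0,0,0,-4,0.6,0,0,0,0,-3.8,0.5,0,0,0,0,0,0,0,0,0,0,0,0,0,0,0,0],
)

```text
time_s: 29.73
tcp_pos: [0.4522, -0.1378, 0.3187]
eef_rot: [0.705, 0.048, 0.706, -0.048]
force: [-0.5, -0.3, -2.2]
gripper_width: 0.0111
```

drive_tool(
  plan=[0,0,-3,0,0,0,0,0,-1,0,0,0,0,0,0,0,0,0],
)

```text
time_s: 29.98
tcp_pos: [0.4524, -0.1379, 0.3142]
eef_rot: [0.705, 0.048, 0.706, -0.048]
force: [0.6, 0.2, -2.5]
gripper_width: 0.0112
```

```bash
python3 - <<'E'
from look import *
c=(.4865,-.141); crops(c,'z20.png'); print(grasp(),robot.read_state()['force'])
E
```

```text
[ 452.39220423 -137.89118069  159.78887204] [-0.22345607  0.67110224 -2.54813132]
```

View pics/z20.png

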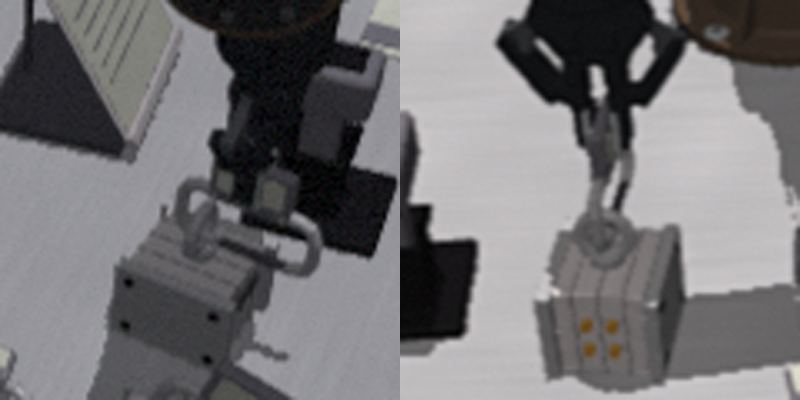

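drive_tool(
  plan=[0,0,0,0,0,0,0,0,0,0,0,0,0,0,0,0,0,0,0,0,0,0,0,0],
  fingers=0.4,
)

```text
time_s: 30.42
tcp_pos: [0.4525, -0.1379, 0.3149]
eef_rot: [0.705, 0.048, 0.705, -0.048]
force: [0.2, 0.3, -0.3]
gripper_width: 0.0515
```

drive_tool(
  plan=[0,0,12,0,0,0,0,0,20,0,0,0,0,0,30,0,0,0,0,0,35,0,0,0,0,0,35,0,0,0,0,0,0,0,0,0],
)

```text
time_s: 30.92
tcp_pos: [0.4537, -0.1383, 0.454]
eef_rot: [0.709, 0.048, 0.702, -0.048]
force: [1.8, -0.1, 1.5]
gripper_width: 0.0513
```

```bash
python3 - <<'E'
from look import *
for i,c in enumerate([(.632,.069),(.449,.039),(.4865,-.141)]): crops(c,f'z21_{i}.png')
cv2.imwrite('pics/z21.png',cv2.resize(np.vstack([cv2.imread(f'pics/z21_{i}.png') for i in range(3)]),(400,600)))
eyes([(.632,.069),(.449,.039),(.4865,-.1415)],'21'); shot('wrist','w21.png')
E
```

```text
mould scene 997 c 618.3 54.1 wh 116.5 116.2 ang 82.4 z 69.2
mould side 1115 c 618.6 55.8 wh 119.0 117.5 ang 82.3 z 70.3
mould both 2112 c 618.5 55.6 wh 119.4 117.5 ang 82.3 z 69.7
eye scene 210 c 633.3 57.1 wh 26.4 64.1 ang 13.7 z 97.0
eye side 156 c 630.1 58.0 wh 29.1 64.2 ang 14.1 z 99.3
eye both 366 c 631.0 57.4 wh 30.8 65.9 ang 13.7 z 97.5
mould scene 680 c 435.9 39.4 wh 84.9 121.9 ang 85.3 z 69.2
mould side 1018 c 435.0 40.0 wh 89.7 121.3 ang 85.2 z 70.2
mould both 1698 c 435.6 39.9 wh 89.7 122.6 ang 85.2 z 69.8
eye scene 132 c 450.3 37.5 wh 29.4 34.4 ang 39.1 z 104.1
eye side 145 c 436.3 37.3 wh 55.8 36.7 ang 19.5 z 106.7
eye both 277 c 439.0 45.9 wh 38.7 58.5 ang 57.6 z 105.3
mould scene 806 c 476.1 -124.3 wh 117.3 119.5 ang 81.3 z 68.9
mould side 880 c 475.8 -125.4 wh 120.2 121.3 ang 81.9 z 70.0
mould both 1686 c 475.8 -125.4 wh 120.2 121.3 ang 81.9 z 69.4
eye scene 165 c 492.6 -132.2 wh 61.8 22.1 ang 56.4 z 98.0
eye side 146 c 494.6 -129.6 wh 55.5 35.6 ang 31.1 z 96.9
eye both 311 c 496.0 -132.0 wh 55.5 41.2 ang 31.1 z 97.2
```

View pics/z21.png

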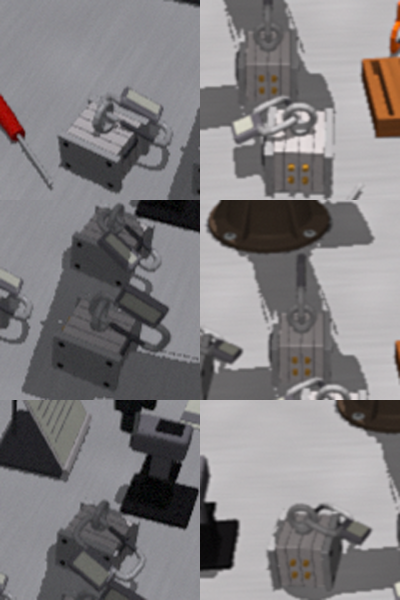

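View pics/scene21.png

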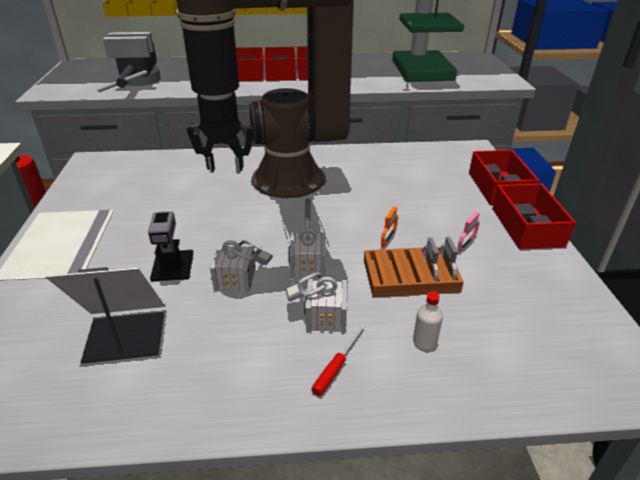

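View pics/w21.png

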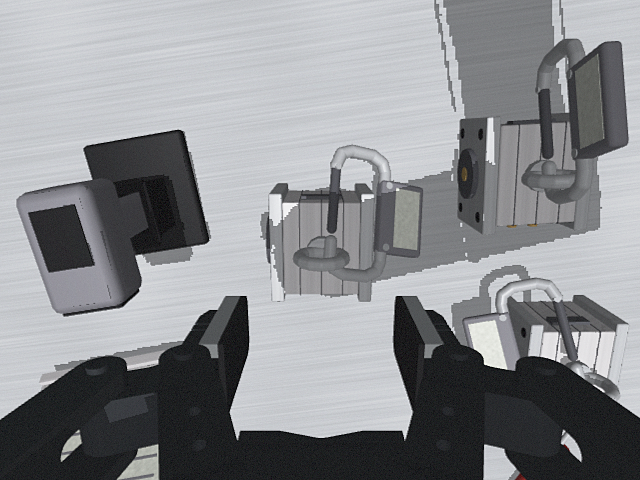

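```bash
python3 - <<'E'
import cv2,numpy as np
a=cv2.imread('pics/w21.png')
f=lambda x,y:cv2.resize(a[y:y+170,x:x+170],(400,400),interpolation=cv2.INTER_CUBIC)
cv2.imwrite('pics/z22.png',np.hstack([f(470,30),f(260,140)]))
b=cv2.imread('pics/side21.png'); 
cv2.imwrite('pics/z23.png',cv2.resize(b[170:330,230:430],(800,600),interpolation=cv2.INTER_CUBIC)[:, :800])
E
```

```text
(no output)
```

View pics/z22.png

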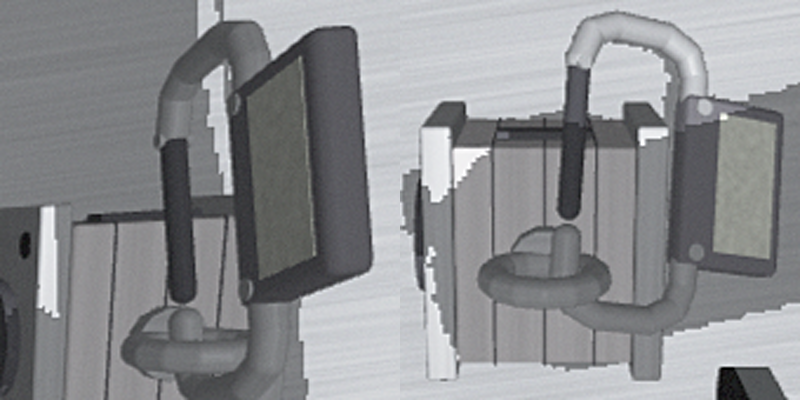

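View pics/z23.png

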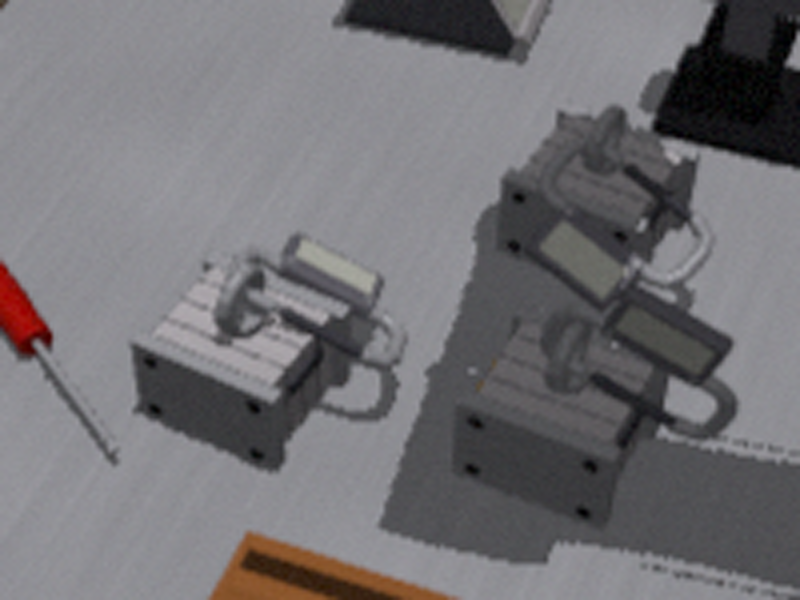

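```bash
python3 - <<'E'
from h import *
print(robot.job_done()); print(robot.read_state()['time_s'])
E
```

```text
the job is handed in; nothing more can be done
None
the job is handed in; nothing more can be done
```

The job is done and handed in at about 31 s of the 210 s allowed. I saw no failed or disagreeing checks.

- **Scanner:** I held it still for about 2 s, roughly 100 mm from the bar code and square to it along the measured card normal. I then stood it back in its cup. The wrist camera put it within about 1 mm of where it started, at the right height.
- **Moulds:** three were on the bench. I pressed a tag hook from the rack over each lifting eye and shifted it until the gate closed. The wrist force dropped back to the weight of the tag each time.
- **Final check:** the last wrist and side pictures show all three rings inside their hooks with the gates shut. The moulds stand flat and had not moved noticeably, and the oil bottle and screwdriver are where they were.
- **How the tags rest:** two tags have tipped over sideways onto their moulds. The one on the mould nearest the robot is standing upright, and had been for about 7 s when I handed in.

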